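# Lay out gearbox bolts under the inspection lamp and scan the job

### The arm

A 7-joint arm with a two-finger parallel gripper is mounted at the origin on the work surface. World frame = base frame: x ahead of the robot, y to its left, z up, the work surface at z = 0. Lengths are in mm, angles in rad, forces in N, time in s.
With the tool pointing down it reaches from about 425 to 950 mm from the base axis. Payload 4.7 kg.
Tool frame: the origin (TCP) lies at the centre of the arm's flange, where the gripper is bolted on; the fingertips stand 173 mm ahead of it and the grasp point (between the pads) lies 155 mm ahead of it; z points along the fingers, y is the line along which they close (so a half turn about z gives the same grasp; the last joint's range is limited). The gripper opens to 85 mm and grips with 20 to 120 N. Pads are 22 mm wide; open, the fingers measure 114 mm over their backs; the gripper's body (76 mm by 85 mm) begins 54 mm behind the grasp point. The pads swing forward as they close: fully open they stand 13 mm farther back than shut.
Start: joints at [1.191, 0.469, -0.049, 1.532, 0.024, 1.141, -0.082], TCP at [231.999, -633.883, 404.735] pointing down, gripper open.
Joint ranges: [-2.59, 2.59], [-0.33, 1.99], [-1.39, 1.29], [0.1, 2.45], [-1.04, 4.18], [0.21, 1.99], [-2.66, 2.66]. Speed limits (rad/s): [2.57, 2.57, 3.14, 3.14, 3.14, 3.14, 3.14].

### API

Orientations are given as a unit quaternion [x, y, z, w].
In Python, from cell import bot, telemetry, job, get_image, calibration gives the robot as it stands (bot), with the cameras as plain functions, the readings (telemetry) and the job (job).
- The arm moves only by the shell command python3 drive.py 'ROWS' [OPENING]. ROWS is a JSON list of rows, 1 to 8 of them, each written [[dx, dy, dz], turn]: dx, dy, dz in mm, then a turn about the tool's z in rad; each row is the pose to reach, as a shift and turn from the pose commanded when the command began, along the tool's axes at that moment; what a row does not reach only later rows make up. A row lasts 1/12 s, in which the tool goes at most 41.7 mm and 0.125 rad, less where a joint would pass 70% of its speed; a pose out of reach is approached as far as the arm can. OPENING is the finger opening in mm, set as the command begins (- or left out keeps the last). The fingers move at their own pace and stop on an object; the grip force is fixed at half the most. Time passes only in rows, so rows that do not move let the fingers close. It prints the time, the measured TCP pose, the force, the opening and the grip force at its end. Input that does not fit is refused with a message, and nothing moves.
- telemetry.read_state(): the state, without advancing time (a new reading comes with each control period).
- get_image(name): name is "scene" or "top"; returns the picture (400x640x3 uint8, red, green, blue); there is no depth.
- calibration(name): a dict with "K" (3x3 intrinsics, pixels), "k1" (the pictures are not rectified: a ray, as slopes to the right and down, at radius r is drawn at 1 + k1 r^2 times it, then the intrinsics apply), "eye" and "orientation" of the camera in the world. Camera axes: x right, y up, looking along -z (the intrinsics and any distortion apply to the point x, -y, -z); pixel columns grow to the right and rows downward; lengths in mm; the calibration is good to about 2 mm. A picture is of the moment at which its call begins. calibration takes no time and is no camera call.
- job.sign_off(): hands the job in; it is judged then, once.
The state is a dict: "time_s": time; "joint_positions": joint angles; "qvel": joint speeds; "joint_torque": joint torques, N m; "tcp_pos": TCP position; "eef_rot": TCP orientation; "wrist_force": force on the tool from outside, world axes, zero at the start; "moment": the same for the moment, N m; "opening": finger opening in mm; "gripper_force": force on a finger pad.
Only numpy, scipy, OpenCV 4.12 (cv2) and the standard library are available. Lean on these libraries where they do the work, as an engineer would, in place of code of your own. Each camera call takes 0.05 s, during which the arm holds its last target. There are 200 camera calls.

### The job

Get the gearbox bolts ready for inspection: swing the lamp arm right clear of the aluminium tray, lay every loose bolt from the rubber mat in the tray, then swing the lamp back so its head is centred over the tray. Then pick up the scanner and hold it steady and square to the striped label on the blue housing, about 10 cm off with its window aimed at the middle of the label, for two seconds, and put it back in its holder standing on its feet. Leave the wrench, the bearing and the grease jar alone.

Things in the scene. Friction and masses are not known exactly. Their poses are not given: they have to be found in the camera images.
- lamp_arm (a joint): hinge of the lamp arm, about an upright axis at the lamp post; 0: the arm points from the post straight towards the robot (-x); it grows as the head swings to the robot's left (+y), range -1.3 to 1.3 rad. Stiff (about 0.35 N m, so 1.5 N at the knob): it stays where it is left. Seen from above, the head is at pivot + 0.25*(-cos q, sin q). At the start it hangs over the tray.
- lamp_knob (a point): centre of the upright black knob (round, 24 mm across, 42 mm tall, z 0.214 to 0.256) on top of the white lamp head, over the head's centre, 0.242 above the bench; hold it from above to swing the arm. Head: round, 120 mm across, z 0.162 to 0.208. Boom 20 mm wide, z 0.193 to 0.207, from head to post. The lamp cannot tilt or lift
- lamp_pivot (a point): point on the hinge axis of the lamp arm, at boom height 0.20, on top of the fixed post (base 90 mm across, pole 22 mm; hub up to z 0.222); the knob is 250 mm from this axis
- tray: fixed open aluminium tray for the bolts, 190 (x) by 250 (y) mm outside, walls 4 mm thick and 25 mm high, floor 4 mm thick; origin: centre of its underside
- mat: fixed black rubber mat, 230 (x) by 240 (y) by 3 mm thick, where the loose bolts start; origin: centre of its underside
- bolt0: steel hex-head bolt lying on its side, 71 mm long: shank 16 mm across and 60 mm long, hex head 24 mm over flats and 10 mm thick; about 130 g. Origin on its axis at mid-length; its x axis runs along the bolt towards the head (head from 25 to 35 mm, shank tip at -35 mm). Two to four bolts are present in a run
- bolt1: steel hex-head bolt lying on its side, 71 mm long: shank 16 mm across and 60 mm long, hex head 24 mm over flats and 10 mm thick; about 130 g. Origin on its axis at mid-length; its x axis runs along the bolt towards the head (head from 25 to 35 mm, shank tip at -35 mm). Two to four bolts are present in a run
- bolt2: steel hex-head bolt lying on its side, 71 mm long: shank 16 mm across and 60 mm long, hex head 24 mm over flats and 10 mm thick; about 130 g. Origin on its axis at mid-length; its x axis runs along the bolt towards the head (head from 25 to 35 mm, shank tip at -35 mm). Two to four bolts are present in a run
- bolt3: steel hex-head bolt lying on its side, 71 mm long: shank 16 mm across and 60 mm long, hex head 24 mm over flats and 10 mm thick; about 130 g. Origin on its axis at mid-length; its x axis runs along the bolt towards the head (head from 25 to 35 mm, shank tip at -35 mm). Two to four bolts are present in a run
- scanner: white pistol scanner standing on two feet, 190 mm long (x from -95 to 95 mm), about 250 g. Head at +x: 55 (x) by 56 (y) by 62 (z) mm; battery foot at -x: 40 by 50 by 55 mm, x -95 to -55; between them a black handle bar 30 mm wide (y), z 30 to 60 mm above the underside, free from x = -55 to 40 mm. Origin: centre of its underside. It looks along its own -z
- scanner_grip (a point): middle of the scanner's handle bar (-8, 0, 45 mm in the scanner's frame): grip across y from above; axes as the scanner's
- scanner_window (a point): scanner's window, centre of the underside of its head (67.5, 0, 0 mm in the scanner's frame); axes as the scanner's; it looks along -z
- cradle: the scanner's holder: fixed shallow grey tray, 230 (x) by 90 (y) mm outside, walls 5 mm thick and 14 mm high, floor 5 mm thick; origin: centre of its underside. The scanner stands in the middle of it, its length along the holder's x, feet on the floor, window down; either end may be the head's
- label (a point): centre of the white striped label (44 by 64 mm) on the sloped shoulder of the fixed blue gear housing; its z axis points squarely out of the label: up and, tipped by 0.35 rad, towards the housing's front (its own -x side). Behind it (+x of the label, 60 mm and more) the housing rises to z 0.222; the shoulder is 160 mm wide
- wrench: steel wrench lying on the bench on the left, 190 mm long, to be left alone; origin: centre of its underside
- bearing: closed steel ball bearing lying on the bench, 62 mm across, 18 mm high, to be left alone; origin: centre of its underside
- grease_jar: closed white jar with a black lid, 60 mm across, 80 mm high, to be left alone; origin: centre of its underside

How it is judged (in metres and radians):
On the way, in this order (a step that is already met when the one before it is completed fails the run):
1. the lamp is swung clear of the tray: its knob at least 19 cm (horizontally) from the tray's centre (horizontal distance between lamp_knob and tray above 0.19 m), for 0.2 s.
2. every bolt lies in the tray, let go, with the lamp still clear (x of bolt0 in the frame of tray between -0.083 and 0.083 m and y of bolt0 in the frame of tray between -0.113 and 0.113 m and z of each of bolt0, bolt1, bolt2, bolt3 in the frame of tray below 0.035 m and x of bolt1 in the frame of tray between -0.083 and 0.083 m and y of bolt1 in the frame of tray between -0.113 and 0.113 m and x of bolt2 in the frame of tray between -0.083 and 0.083 m and y of bolt2 in the frame of tray between -0.113 and 0.113 m and x of bolt3 in the frame of tray between -0.083 and 0.083 m and y of bolt3 in the frame of tray between -0.113 and 0.113 m and contact force between the fingers and bolt0 below 0.1 N and contact force between the fingers and bolt1 below 0.1 N and contact force between the fingers and bolt2 below 0.1 N and contact force between the fingers and bolt3 below 0.1 N and linear speed of each of bolt0, bolt1, bolt2, bolt3 below 0.03 m/s and horizontal distance between lamp_knob and tray above 0.17 m), for 0.3 s.
3. the lamp head is back over the tray, within 4 cm of its centre, the bolts in the tray (x of bolt0 in the frame of tray between -0.083 and 0.083 m and y of bolt0 in the frame of tray between -0.113 and 0.113 m and z of each of bolt0, bolt1, bolt2, bolt3 in the frame of tray below 0.035 m and x of bolt1 in the frame of tray between -0.083 and 0.083 m and y of bolt1 in the frame of tray between -0.113 and 0.113 m and x of bolt2 in the frame of tray between -0.083 and 0.083 m and y of bolt2 in the frame of tray between -0.113 and 0.113 m and x of bolt3 in the frame of tray between -0.083 and 0.083 m and y of bolt3 in the frame of tray between -0.113 and 0.113 m and horizontal distance between lamp_knob and tray below 0.04 m), for 0.3 s.
4. the scanner is held steady and square (within 0.2 rad) 4 to 15 cm off the label with the label's centre within 2 cm of its line of sight in x and in y, for 1.5 s (x of label in the frame of scanner_window between -0.02 and 0.02 m and y of label in the frame of scanner_window between -0.02 and 0.02 m and z of label in the frame of scanner_window between -0.15 and -0.04 m and angle between the z axis of scanner and the z axis of label, either way round below 0.2 rad and linear speed of scanner below 0.03 m/s and angular speed of scanner below 0.3 rad/s and contact force between the fingers and scanner above 1 N), for 1.5 s.
At the end, for the whole second after the job is handed in: every bolt lies inside the tray, at rest; the lamp knob is within 4 cm (horizontally) of the tray's centre; the scanner stands in its holder, within 22 mm (x) and 18 mm (y) of its middle, level, along it within 0.2 rad, at rest (all of step 3 and linear speed of each of bolt0, bolt1, bolt2, bolt3 below 0.03 m/s and x of scanner in the frame of cradle between -0.022 and 0.022 m and y of scanner in the frame of cradle between -0.018 and 0.018 m and z of scanner in the frame of cradle below 0.012 m and angle between scanner's own z axis and vertical below 0.1 rad and linear speed of scanner below 0.02 m/s and angle between the x axis of scanner and the x axis of cradle, either way round below 0.2 rad); the robot touches nothing.
It fails at once if the wrench is pushed more than 3 cm (distance of wrench from where it was at the start of the episode above 0.03 m).
It fails at once if the bearing is pushed more than 3 cm (distance of bearing from where it was at the start of the episode above 0.03 m).
It fails at once if the grease jar is pushed more than 3 cm (distance of grease_jar from where it was at the start of the episode above 0.03 m).
Of bolt0, bolt1, bolt2, bolt3 only 2 to 4 are there at a start; the rules pass over those that are not, and their reading is None.
At some moment in a run one of bolt0, bolt1, bolt2, bolt3 may be knocked a few centimetres aside while the robot is not near it.
Once in a run the grip may slacken for a moment while it holds something.
It also fails if it takes over 210 s, if anything falls off the work surface, if the arm or the gripper's body presses on something with over 40 N, if the wrist force passes 120 N, or if a joint passes its speed limit or range.

## Working session

There is one attempt and no reset: what is moved stays moved. The work goes in short steps, Python scripts to look and compute and a shell command to move; the robot and the scene stay as the last step left them, time stands still between calls to the robot, and variables do not carry over. Pictures are saved under pics/ and viewed, at most 14 in all, crops included, and the job is handed in when it is done.

```bash
ls; mkdir -p pics
cat > h.py <<'E'
import numpy as np, cv2
from scipy.spatial.transform import Rotation as R
from cell import bot, telemetry, job, get_image, calibration
def cast(name,px,z):
    c=calibration(name);K=np.array(c["K"],float)
    d=np.array([(px[0]-K[0,2])/K[0,0],(px[1]-K[1,2])/K[1,1]]);u=d.copy()
    for _ in range(30): u=d/(1+c["k1"]*(u@u))
    r=R.from_quat(c["orientation"]).apply([u[0],-u[1],-1]);e=np.array(c["eye"],float)
    return e+r*(z-e[2])/r[2]
def proj(name,p):
    c=calibration(name);K=np.array(c["K"],float)
    q=R.from_quat(c["orientation"]).inv().apply(np.array(p,float)-c["eye"])
    u=np.array([q[0],-q[1]])/-q[2];u=u*(1+c["k1"]*(u@u))
    return np.array([K[0,0]*u[0]+K[0,2],K[1,1]*u[1]+K[1,2]])
def pic(name,f,box=None,s=1):
    im=get_image(name)[:,:,::-1].copy()
    if box: im=im[box[1]:box[3],box[0]:box[2]]
    if s!=1: im=cv2.resize(im,None,fx=s,fy=s,interpolation=cv2.INTER_CUBIC)
    cv2.imwrite("pics/"+f,im);return im
def totool(v):
    return R.from_quat(telemetry.read_state()["eef_rot"]).inv().apply(v)
E
python3 - <<'E'
from h import *
for n in("scene","top"):
    pic(n,n+"0.png");print(n,{k:np.round(v,3).tolist() for k,v in calibration(n).items()})
s=telemetry.read_state();print({k:np.round(v,3).tolist() for k,v in s.items()})
print(R.from_quat(s["eef_rot"]).as_matrix().round(3))
E
```

```text
cell.py
drive.py
pics
scene {'K': [[467.399, 0.0, 316.551], [0.0, 467.399, 208.609], [0.0, 0.0, 1.0]], 'k1': 0.013, 'eye': [1349.894, 468.251, 1319.1], 'orientation': [0.165, 0.277, 0.815, 0.482]}
top {'K': [[373.013, 0.0, 319.167], [0.0, 373.013, 199.682], [0.0, 0.0, 1.0]], 'k1': 0.02, 'eye': [456.874, 48.37, 1146.733], 'orientation': [0.047, -0.042, -0.705, 0.706]}
{'time_s': 0.1, 'joint_positions': [1.191, 0.469, -0.049, 1.534, 0.024, 1.141, -0.082], 'qvel': [0.0, -0.002, 0.0, -0.002, -0.002, -0.0, 0.0], 'joint_torque': [0.002, -51.151, -0.047, -23.839, 0.011, 0.004, 0.0], 'tcp_pos': [231.921, -633.683, 403.766], 'eef_rot': [0.985, 0.175, -0.0, -0.001], 'wrist_force': [0.403, 0.281, -0.208], 'moment': [0.023, 0.014, -0.032], 'gripper_force': 0.0, 'opening': 85.493}
[[ 0.939  0.344 -0.001]
 [ 0.344 -0.939  0.002]
 [-0.    -0.002 -1.   ]]
```

View pics/top0.png

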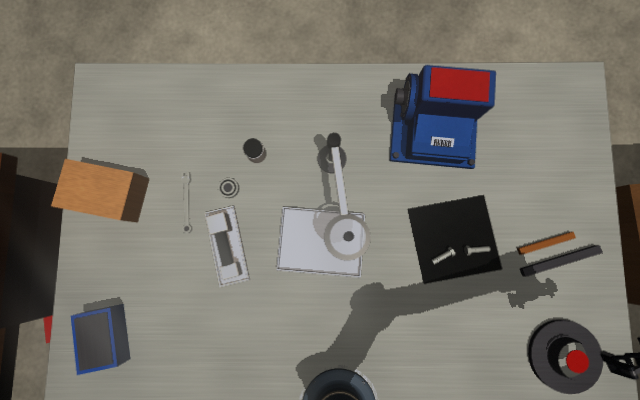

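View pics/scene0.png

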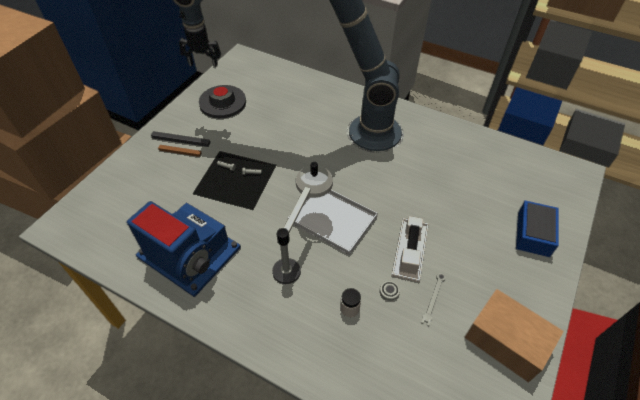

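The top view has image up = +x and left = +y. It shows:
- the tray at about (322,240), with the lamp knob at (348,237) and the lamp post at (333,140)
- two bolts on the mat, at (443,256) and (479,249)
- the scanner in its cradle at (227,246)
- the label at (442,142)
- the bearing at (229,187) and the jar at (254,148)
- the wrench at x≈186

The scene view agrees with this. Next I'll measure from masks and zoomed crops.

Run:
```python
from h import *
im=get_image("top")[:,:,::-1].copy(); cv2.imwrite("pics/raw_top.png",im)
g=cv2.cvtColor(im,cv2.COLOR_BGR2GRAY)
a=cv2.resize(im[185:295,395:515],None,fx=5,fy=5,interpolation=cv2.INTER_CUBIC)
cv2.imwrite("pics/mat.png",a)
b=cv2.resize(im[195:295,195:375],None,fx=4,fy=4,interpolation=cv2.INTER_CUBIC)
cv2.imwrite("pics/tray.png",b)
# bolts
m=(g>90).astype(np.uint8); mat=np.zeros_like(m)
cv2.fillPoly(mat,[np.array([[412,212],[482,199],[497,266],[428,279]])],1)
n,l,st,ce=cv2.connectedComponentsWithStats(m&mat)
for i in range(1,n):
    if st[i,4]>15:
        ys,xs=np.nonzero(l==i); r=cv2.minAreaRect(np.c_[xs,ys].astype(np.float32))
        P=np.array([cast("top",p,11)[:2] for p in np.c_[xs,ys]]); c=P.mean(0);w,v=np.linalg.eigh(np.cov((P-c).T));ax=v[:,1];t=(P-c)@ax
        o=(P-c)@v[:,0]
        print("bolt",st[i],c.round(1),ax.round(3),t.min().round(1),t.max().round(1),"skew",(t**3).mean().round(1), "width lo/hi",np.ptp(o[t<t.min()+15]).round(1),np.ptp(o[t>t.max()-15]).round(1))
for nm,px,z in[("knob",(348,237),256),("pivot",(333.5,139.5),222),("tray c",(322,240),25),("label",(442.5,142),100)]:
    print(nm,cast("top",px,z).round(1))
```

```text
bolt [468 247  22   8  96] [ 451.3 -418.5] [-0.114  0.993] -34.2 30.2 skew -686.6 width lo/hi 10.4 17.9
bolt [433 249  22  15 103] [ 431.5 -316.3] [-0.472  0.882] -33.9 36.8 skew 409.5 width lo/hi 17.0 11.8
knob [481.1 -13.7 256. ]
pivot [729.4  18.8 222. ]
tray c [478.3  48.   25. ]
label [ 757.3 -297.9  100. ]
```

View pics/mat.png

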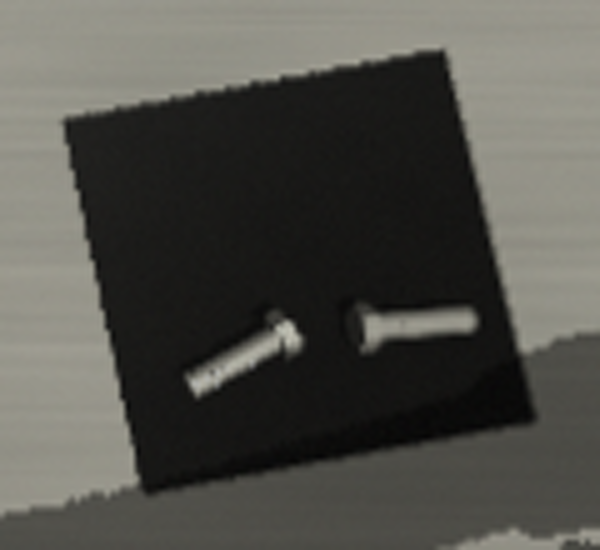

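View pics/tray.png

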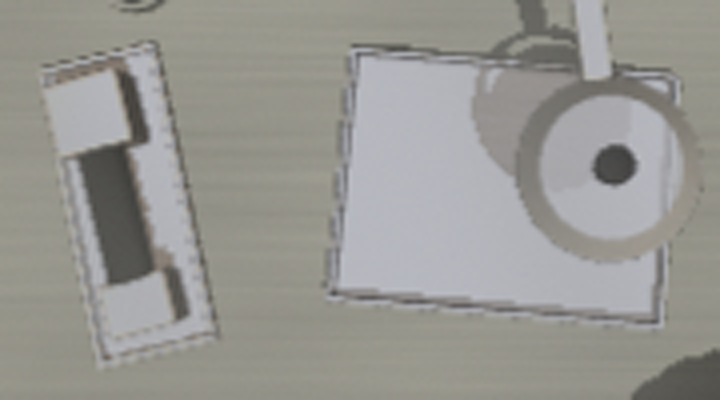

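The mat crop shows the left bolt with its head at right (about crop (285,330)) and the right bolt with its head at left (365,325). In the tray crop, the tray rim corners are (352,47), (682,75), (662,326) and (330,295), and the knob is at (614,164). The cradle corners are (42,66), (155,42), (218,338) and (102,366), with the scanner head at the top (+x) end. Now I'll triangulate the label, knob and pivot.

Run:
```python
from h import *
t=cv2.imread("pics/top0.png");s=cv2.imread("pics/scene0.png")
A=cv2.resize(t[60:175,380:500],None,fx=3.3,fy=3.3,interpolation=cv2.INTER_CUBIC)
B=cv2.resize(s[190:290,120:245],None,fx=3.2,fy=3.2,interpolation=cv2.INTER_CUBIC)
C=cv2.resize(s[150:250,260:385],None,fx=3.2,fy=3.2,interpolation=cv2.INTER_CUBIC)
W=np.zeros((720,800,3),np.uint8)
W[:A.shape[0],:A.shape[1]]=A;W[:320,400:800]=B;W[390:710,:400]=C
cv2.imwrite("pics/lab.png",W)
o=lambda u,v:(195+u/4,195+v/4)
tr=np.array([cast("top",o(*p),25)[:2] for p in[(352,47),(682,75),(662,326),(330,295)]])
cr=np.array([cast("top",o(*p),14)[:2] for p in[(42,66),(155,42),(218,338),(102,366)]])
for n,q in(("tray",tr),("cradle",cr)):
    print(n,q.round(0).tolist(),"c",q.mean(0).round(1),"sides",np.linalg.norm(q-np.roll(q,-1,0),axis=1).round(0))
    for i,j in((0,3),(1,2)):
        d=q[i]-q[j];print("  xdir yaw",np.arctan2(d[1],d[0]).round(3))
```

```text
tray [[578.0, 166.0], [557.0, -83.0], [372.0, -66.0], [394.0, 180.0]] c [475.1  49.3] sides [250. 186. 246. 185.]
  xdir yaw -0.074
  xdir yaw -0.094
cradle [[565.0, 403.0], [583.0, 318.0], [361.0, 264.0], [341.0, 350.0]] c [462.7 333.6] sides [ 87. 228.  88. 230.]
  xdir yaw 0.236
  xdir yaw 0.238
```

```bash
python3 -c "
import cv2;a=cv2.imread('pics/lab.png');cv2.imwrite('pics/lab2.png',cv2.resize(a,(666,600)))"
```

```text
(no output)
```

View pics/lab2.png

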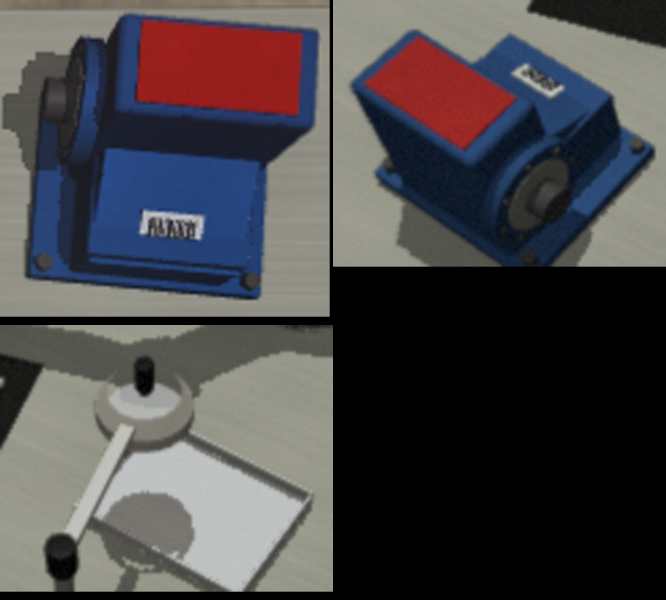

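The montage shows the label centre at top (442.6,141.8) and scene (197,219.6). The housing's front faces the robot, turned slightly. The knob centre is at scene (314,168), and the hub top at (283,232).

```bash
cat >> h.py <<'E'
def tri(pt,ps):
    A=np.zeros((3,3));b=np.zeros(3)
    for n,p in(("top",pt),("scene",ps)):
        e=np.array(calibration(n)["eye"],float);d=cast(n,p,0)-e;d/=np.linalg.norm(d)
        M=np.eye(3)-np.outer(d,d);A+=M;b+=M@e
    x=np.linalg.solve(A,b);return x,proj("top",x)-pt,proj("scene",x)-ps
E
python3 - <<'E'
from h import *
for n,a,b in(("label",(442.6,141.8),(197,219.6)),("knob",(348.5,236),(314,168.4)),("hub",(333.7,139),(283.3,231.7))):
    print(n,*[v.round(1) for v in tri(a,b)])
k=cast("top",(348.5,236),256);print("knob256",k.round(1)); print("hub222",cast("top",(333.7,139),222).round(1))
L=lambda u,v:(380+u/2.747,60+v/2.75)
zl=tri((442.6,141.8),(197,219.6))[0][2]
for nm,p,q,z in(("red top",(140,18),(303,33),222),("red bot",(137,102),(298,115),222),("label lo",(140,236),(202,241),zl-7),("label hi",(142,210),(205,214),zl+7),("shoulder lo",(88,263),(257,276),zl-15),("base",(28,277),(258,297),12)):
    d=cast("top",L(*p),z)-cast("top",L(*q),z); print(nm,"len",np.linalg.norm(d).round(0),"yaw",np.arctan2(-d[0],d[1]).round(3))
s=telemetry.read_state();T=np.array([*k[:2],450])
print("tool move",totool(T-s["tcp_pos"]).round(1),s["tcp_pos"])
E
```

```text
label [ 755.4 -294.7  106.8] [-0.4  0.2] [-0.4 -0.1]
knob [483.6 -15.3 236.2] [-0.4  0.2] [-0.3 -0. ]
hub [729.3  19.9 224.1] [-0.6  0.3] [-0.6 -0.1]
knob256 [483.4 -14.9 256. ]
hub222 [730.7  18.3 222. ]
red top len 153.0 yaw -0.105
red bot len 149.0 yaw -0.091
label lo len 64.0 yaw -0.086
label hi len 65.0 yaw -0.069
shoulder lo len 176.0 yaw -0.081
base len 257.0 yaw -0.091
tool move [ 448.9 -494.8  -45.4] [ 231.91281266 -633.7240095   403.90552018]
```

```bash
python3 drive.py '[[[0, 0, -45], 0], [[225, -248, -45], 0], [[225, -248, -45], 0], [[225, -248, -45], 0], [[225, -248, -45], 0], [[225, -248, -45], 0], [[225, -248, -45], 0], [[225, -248, -45], 0]]' 60; python3 drive.py '[[[225, -247, 0], 0], [[225, -247, 0], 0], [[225, -247, 0], 0], [[225, -247, 0], 0], [[225, -247, 0], 0], [[225, -247, 0], 0], [[225, -247, 0], 0], [[225, -247, 0], 0]]'
python3 drive.py '[[[0, 0, 0], 0], [[0, 0, 0], 0], [[0, 0, 0], 0], [[0, 0, 0], 0]]'; python3 -c "
from h import *
s=telemetry.read_state();print(totool(np.array([483.5,-15,450])-s['tcp_pos']).round(1),R.from_quat(s['eef_rot']).as_matrix().round(3).tolist())"
```

```text
time_s: 0.82
tcp_pos: [342.0, -361.5, 449.2]
eef_rot: [0.985, 0.174, -0.0, 0.0]
wrist_force: [0.3, -0.2, -0.6]
opening: 60.1
gripper_force: 0.0
time_s: 1.48
tcp_pos: [468.0, -53.2, 449.4]
eef_rot: [0.985, 0.174, 0.0, 0.0]
wrist_force: [1.1, -0.3, 0.9]
opening: 60.3
gripper_force: 0.0
time_s: 1.82
tcp_pos: [467.5, -56.6, 449.0]
eef_rot: [0.985, 0.173, -0.0, 0.0]
wrist_force: [-0.1, -0.4, 0.1]
opening: 60.2
gripper_force: 0.0
[ 29.2 -33.6  -1. ] [[0.94, 0.341, -0.001], [0.341, -0.94, -0.001], [-0.001, 0.0, -1.0]]
```

```bash
python3 drive.py '[[[29, -34, 0], 0], [[29, -34, 0], 0], [[29, -34, 25], 0], [[29, -34, 52], 0], [[29, -34, 52], 0]]' ; python3 drive.py '[[[0, 0, 0], 0], [[0, 0, 0], 0], [[0, 0, 0], 0], [[0, 0, 0], 0], [[0, 0, 0], 0], [[0, 0, 0], 0]]' 10
python3 - <<'E'
from h import *
s=telemetry.read_state();p=np.array(s['tcp_pos']);P=np.array([730,18.5]);d=p[:2]-P;r=np.hypot(*d);q0=np.arctan2(d[1],-d[0])
print(r,q0)
for q in np.linspace(q0,1.12,9)[1:]:
    t=P+r*np.array([-np.cos(q),np.sin(q)]); print(totool([*(t-p[:2]),0]).round(0))
E
```

```text
time_s: 2.23
tcp_pos: [481.6, -15.0, 393.1]
eef_rot: [0.985, 0.173, -0.005, -0.001]
wrist_force: [-1.0, 0.4, -0.7]
opening: 59.7
gripper_force: 0.0
time_s: 2.73
tcp_pos: [484.0, -13.6, 399.1]
eef_rot: [0.985, 0.174, 0.002, 0.001]
wrist_force: [-0.8, -2.3, 6.9]
opening: 22.3
gripper_force: 59.1
248.05346798282628 -0.12991580595010557
[ 11. -37.  -0.]
[ 28. -72.  -0.]
[  51. -104.   -0.]
[  77. -131.   -0.]
[ 108. -155.   -0.]
[ 142. -173.    0.]
[ 179. -186.    0.]
[ 217. -193.    0.]
```

```bash
python3 drive.py '[[[5, -18, 0], 0], [[11, -37, 0], 0], [[19, -55, 0], 0], [[28, -72, 0], 0], [[39, -88, 0], 0], [[51, -104, 0], 0], [[64, -118, 0], 0], [[77, -131, 0], 0]]'; python3 drive.py '[[[15, -12, 0], 0], [[31, -24, 0], 0], [[48, -33, 0], 0], [[65, -42, 0], 0], [[83, -49, 0], 0], [[102, -55, 0], 0], [[121, -59, 0], 0], [[140, -62, 0], 0]]';python3 drive.py '[[[0, 0, 0], 0], [[0, 0, 0], 0], [[0, 0, 0], 0]]'
python3 - <<'E'
from h import *
p=np.array(telemetry.read_state()['tcp_pos'])[:2];print(np.hypot(*(p-[730,18.5])),np.hypot(*(p-[475,49])))
E
```

```text
time_s: 3.4
tcp_pos: [511.1, 136.2, 398.8]
eef_rot: [0.985, 0.173, 0.0, 0.001]
wrist_force: [0.3, -6.4, 5.7]
opening: 22.2
gripper_force: 60.2
time_s: 4.07
tcp_pos: [621.4, 242.7, 398.6]
eef_rot: [0.985, 0.174, -0.0, 0.0]
wrist_force: [-3.5, -2.9, 5.0]
opening: 22.3
gripper_force: 60.4
time_s: 4.32
tcp_pos: [621.3, 242.7, 398.6]
eef_rot: [0.984, 0.175, 0.002, -0.0]
wrist_force: [3.8, 0.4, 2.9]
opening: 22.6
gripper_force: 60.4
249.2020304130561 242.7742518538196
```

```bash
python3 drive.py '[[[0, 0, 0], 0], [[0, 0, 0], 0], [[0, 0, 0], 0], [[0, 0, -30], 0], [[0, 0, -60], 0], [[0, 0, -60], 0]]' 60
cat >> h.py <<'E'
def bolts(poly=[[412,212],[482,199],[497,266],[428,279]],thr=90,show=None):
    im=get_image("top")[:,:,::-1].copy();g=cv2.cvtColor(im,cv2.COLOR_BGR2GRAY)
    m=(g>thr).astype(np.uint8); k=np.zeros_like(m);cv2.fillPoly(k,[np.array(poly)],1)
    n,l,st,ce=cv2.connectedComponentsWithStats(m&k);out=[]
    for i in range(1,n):
        if st[i,4]>40:
            ys,xs=np.nonzero(l==i);P=np.array([cast("top",p,14)[:2] for p in np.c_[xs,ys]]);c=P.mean(0)
            w,v=np.linalg.eigh(np.cov((P-c).T));ax=v[:,1];t=(P-c)@ax;o=(P-c)@v[:,0]
            if np.ptp(o[t<t.min()+15])>np.ptp(o[t>t.max()-15]): ax=-ax;t=-t
            o=c+ax*(t.min()+35.5)   # tip is reliable
            print("bolt",o.round(1),"headdir",ax.round(3),"len",np.ptp(t).round(1))
            out.append((o,ax))
    return im,out
def go(target,headdir=None):
    s=telemetry.read_state();M=R.from_quat(s["eef_rot"]).as_matrix();print("shift",totool(np.array(target)-s["tcp_pos"]).round(1))
    if headdir is not None:
        a=np.arctan2(M[1,0],M[0,0]);b=np.arctan2(headdir[1],headdir[0])
        for t in((a-b+np.pi)%(2*np.pi)-np.pi,(a-b)%(2*np.pi)-np.pi): print("turn",round(t,3),"j7",round(s["joint_positions"][6],2))
E
python3 - <<'E'
from h import *
im,b=bolts();cv2.imwrite("pics/top1.png",im)
print("to bolt A (y -315)");go([*b[-1][0],300],b[-1][1]); go([*b[0][0],300],b[0][1])
E
```

```text
time_s: 4.82
tcp_pos: [621.0, 243.4, 463.2]
eef_rot: [0.985, 0.174, 0.004, -0.001]
wrist_force: [-0.7, 1.7, 0.6]
opening: 60.1
gripper_force: 0.0
bolt [ 450.9 -416.4] headdir [-0.112  0.994] len 65.2
bolt [ 431.  -314.3] headdir [ 0.472 -0.881] len 72.0
to bolt A (y -315)
shift [-370.4  458.5  158.4]
turn 1.429 j7 -1.87
turn -1.712 j7 -1.87
shift [-386.7  561.3  158.3]
turn -1.332 j7 -1.87
turn 1.809 j7 -1.87
```

View pics/top1.png

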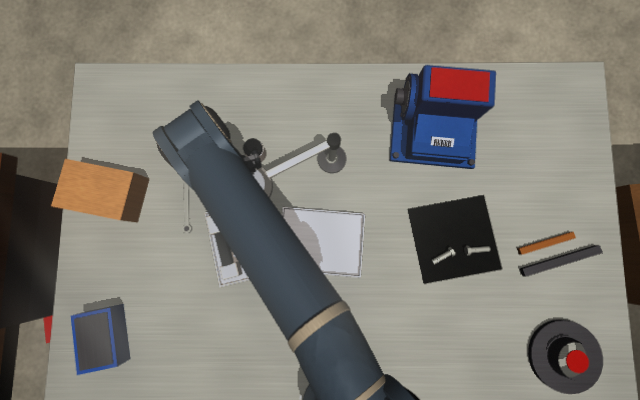

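The lamp now points left with its head near (262,180), clear of the tray. Both bolts are unmoved on the mat, and the arm hides the scanner.

```bash
python3 drive.py '[[[-38, 46, 0], 0.1], [[-300, 371, 100], 1], [[-300, 371, 100], 1], [[-300, 371, 100], 1], [[-300, 371, 100], 1], [[-300, 371, 100], 1], [[-300, 371, 100], 1], [[-300, 371, 100], 1]]'
python3 - <<'E'
from h import *
go([431,-314.3,300],[.472,-.881])
E
```

```text
time_s: 5.53
tcp_pos: [513.3, -67.6, 390.6]
eef_rot: [0.951, -0.31, -0.001, 0.0]
wrist_force: [0.4, -0.5, -0.3]
opening: 59.8
gripper_force: 0.0
shift [ 79.2 247.6  90.8]
turn 0.448 j7 -2.24
turn -2.694 j7 -2.24
```

```bash
python3 drive.py '[[[0, 0, 0], -1.5], [[0, 0, 0], -1.5], [[0, 0, 0], -1.5], [[0, 0, 0], -1.5], [[0, 0, 0], -1.5], [[0, 0, 0], -1.5], [[0, 0, 0], -1.5], [[0, 0, 0], -1.5]]';python3 drive.py '[[[0, 0, 0], -1.5], [[0, 0, 0], -1.5], [[0, 0, 0], -1.5], [[0, 0, 0], -1.5], [[0, 0, 0], -1.5], [[0, 0, 0], -1.5], [[0, 0, 0], -1.5], [[0, 0, 0], -1.5]]' 45;  python3 - <<'E'
from h import *
go([431,-314.3,240],[.472,-.881])
E
```

```text
time_s: 6.2
tcp_pos: [514.4, -65.9, 390.8]
eef_rot: [0.982, 0.19, -0.001, -0.0]
wrist_force: [-0.3, 1.2, -0.7]
opening: 60.2
gripper_force: 0.0
time_s: 6.87
tcp_pos: [514.4, -65.9, 390.8]
eef_rot: [0.771, 0.637, -0.001, -0.001]
wrist_force: [0.1, -0.1, -0.5]
opening: 45.3
gripper_force: 0.0
shift [-259.6  -34.7  151. ]
turn 2.46 j7 -0.34
turn -0.681 j7 -0.34
```

```bash
python3 drive.py '[[[-260, -35, 100], -0.68], [[-260, -35, 100], -0.68], [[-260, -35, 100], -0.68], [[-260, -35, 100], -0.68], [[-260, -35, 100], -0.68], [[-260, -35, 100], -0.68], [[-260, -35, 100], -0.68], [[-260, -35, 151], -0.68]]';python3 drive.py '[[[0, 0, 0], 0], [[0, 0, 0], 0], [[0, 0, 0], 0]]';  python3 - <<'E'
from h import *
go([431,-314.3,178],[.472,-.881])
print(telemetry.read_state()["joint_positions"])
E
```

```text
time_s: 7.53
tcp_pos: [428.5, -322.1, 252.0]
eef_rot: [0.522, 0.853, -0.002, 0.004]
wrist_force: [1.6, -0.9, 0.7]
opening: 45.3
gripper_force: 0.0
time_s: 7.78
tcp_pos: [431.2, -312.9, 251.0]
eef_rot: [0.516, 0.857, 0.0, 0.0]
wrist_force: [0.9, 0.3, -0.2]
opening: 44.9
gripper_force: 0.0
shift [-1.2 -0.9 73. ]
turn 3.137 j7 0.66
turn -0.005 j7 0.66
[ 1.02927391  0.50829663 -0.6175224   1.9857018   0.41394746  0.77345851
  0.6564216 ]
```

```bash
python3 drive.py '[[[-1, -1, 35], 0], [[-1, -1, 55], 0], [[-1, -1, 72], 0], [[-1, -1, 72], 0], [[-1, -1, 72], 0]]' ; python3 drive.py '[[[0, 0, 0], 0], [[0, 0, 0], 0], [[0, 0, 0], 0], [[0, 0, 0], 0], [[0, 0, 0], 0], [[0, 0, 0], 0]]' 0;python3 drive.py '[[[0, 0, -30], 0], [[0, 0, -60], 0], [[0, 0, -60], 0], [[0, 0, -60], 0]]'
python3 - <<'E'
from h import *
c,s=np.cos(-.084),np.sin(-.084);M=np.array([[c,-s],[s,c]])
t=np.array([475,49])+M@[0,50];print(t,M@[0,1])
go([*t,240],M@[0,1])
E
```

```text
time_s: 8.2
tcp_pos: [431.3, -314.6, 179.7]
eef_rot: [0.516, 0.857, 0.0, 0.001]
wrist_force: [0.9, -0.0, 0.0]
opening: 44.9
gripper_force: 0.0
time_s: 8.7
tcp_pos: [431.3, -315.5, 180.3]
eef_rot: [0.517, 0.856, -0.0, 0.002]
wrist_force: [-1.2, 0.7, 7.2]
opening: 13.6
gripper_force: 58.3
time_s: 9.03
tcp_pos: [430.8, -315.8, 240.4]
eef_rot: [0.517, 0.856, -0.0, 0.002]
wrist_force: [0.4, 0.2, -1.4]
opening: 13.5
gripper_force: 58.8
[479.19506254  98.8237037 ] [0.08390125 0.99647407]
shift [344.4 236.   -0.7]
turn 0.569 j7 0.64
turn -2.573 j7 0.64
```

```bash
python3 drive.py '[[[30, 20, 0], 0], [[60, 41, 0], 0], [[90, 62, 0], 0], [[120, 82, 0], 0], [[150, 103, 0], 0], [[180, 123, 0], 0], [[210, 144, 0], 0], [[240, 164, 0], 0]]';python3 drive.py '[[[30, 20, 0], 0.1], [[60, 41, 0], 0.2], [[90, 62, 0], 0.3], [[104, 72, 0], 0.4], [[104, 72, 0], 0.5], [[104, 72, 0], 0.57], [[104, 72, 0], 0.57]]'
python3 - <<'E'
from h import *
go([479.2,98.8,186],[.084,.996]);s=telemetry.read_state();print(s["opening"],s["gripper_force"],s["wrist_force"])
E
```

```text
time_s: 9.7
tcp_pos: [462.9, -25.2, 237.6]
eef_rot: [0.517, 0.856, -0.0, -0.001]
wrist_force: [1.0, -0.4, -1.4]
opening: 13.1
gripper_force: 60.6
time_s: 10.28
tcp_pos: [478.1, 99.4, 237.5]
eef_rot: [0.736, 0.677, -0.001, -0.0]
wrist_force: [-0.0, 0.3, -1.8]
opening: 13.3
gripper_force: 60.9
shift [-0.4  1.3 51.5]
turn -0.0 j7 -0.7
turn 3.141 j7 -0.7
13.268833774533512 60.93006134033203 [-0.03760483  0.2929721  -1.80177348]
```

```bash
python3 drive.py '[[[0, 0, 25], 0], [[0, 0, 45], 0], [[0, 0, 54], 0], [[0, 0, 54], 0], [[0, 0, 54], 0]]';python3 drive.py '[[[0, 0, 0], 0], [[0, 0, 0], 0], [[0, 0, 0], 0], [[0, 0, -35], 0], [[0, 0, -70], 0], [[0, 0, -70], 0]]' 45
python3 - <<'E'
from h import *
im,b=bolts();cv2.imwrite("pics/top2.png",im[150:300,200:520])
for o,a in b: go([*o,250],a)
E
```

```text
time_s: 10.7
tcp_pos: [478.6, 98.7, 184.1]
eef_rot: [0.736, 0.677, -0.0, -0.0]
wrist_force: [-0.0, -0.2, -1.0]
opening: 13.5
gripper_force: 61.1
time_s: 11.2
tcp_pos: [480.8, 100.1, 260.0]
eef_rot: [0.736, 0.677, 0.005, 0.003]
wrist_force: [0.9, 1.9, -0.5]
opening: 45.1
gripper_force: 0.0
bolt [ 451.  -415.9] headdir [-0.125  0.992] len 64.8
shift [-516.    14.9    7. ]
turn -0.21 j7 -0.68
turn 2.931 j7 -0.68
```

View pics/top2.png

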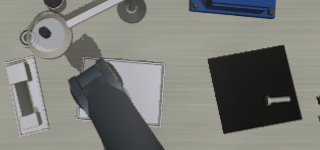

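The lamp is clear. One bolt remains on the mat at about (478,250), and the placed bolt is hidden under the arm. I'll fetch the second one.

```bash
python3 drive.py '[[[-320, 9, 0], -0.21], [[-320, 9, 0], -0.21], [[-320, 9, 0], -0.21], [[-320, 9, 0], -0.21], [[-320, 9, 0], -0.21], [[-320, 9, 0], -0.21], [[-320, 9, 0], -0.21], [[-320, 9, 0], -0.21]]';python3 drive.py '[[[0, 0, 0], 0], [[0, 0, 0], 0]]'
python3 - <<'E'
from h import *
im,b=bolts([[412,212],[482,199],[497,266],[428,279]])
go([451,-415.9,240],[-.125,.992])
E
```

```text
time_s: 11.92
tcp_pos: [459.2, -224.6, 253.8]
eef_rot: [0.663, 0.749, -0.001, -0.0]
wrist_force: [0.0, 0.2, -0.3]
opening: 45.0
gripper_force: 0.0
time_s: 12.08
tcp_pos: [459.6, -222.8, 253.7]
eef_rot: [0.663, 0.748, -0.0, -0.0]
wrist_force: [-1.0, 0.3, -0.1]
opening: 44.7
gripper_force: 0.0
shift [-192.4  -33.    13.7]
turn -0.002 j7 0.17
turn 3.14 j7 0.17
```

```bash
python3 drive.py '[[[-192, -33, 0], 0], [[-192, -33, 0], 0], [[-192, -33, 0], 0], [[-192, -33, 0], 0], [[-192, -33, 0], 0], [[-192, -33, 13], 0], [[-192, -33, 13], 0]]'
python3 - <<'E'
from h import *
go([451,-415.9,179],[-.125,.992])
im=get_image("top")[:,:,::-1];cv2.imwrite("pics/t3.png",cv2.resize(im[190:300,270:510],None,fx=3,fy=3))
E
```

```text
time_s: 12.72
tcp_pos: [451.2, -415.0, 239.1]
eef_rot: [0.662, 0.75, 0.0, -0.002]
wrist_force: [-0.2, 0.8, -0.8]
opening: 44.7
gripper_force: 0.0
shift [-1.1 -0.1 60.1]
turn -0.001 j7 0.49
turn 3.14 j7 0.49
```

View pics/t3.png

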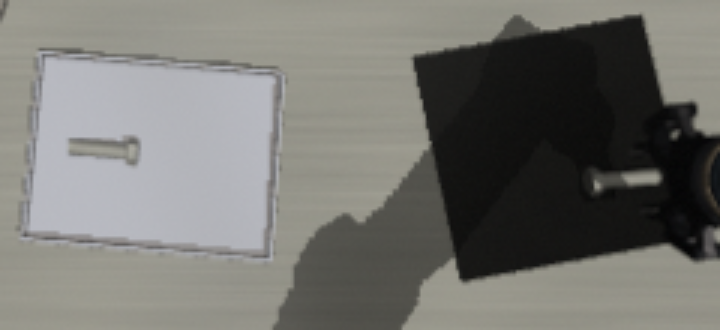

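Bolt A lies well inside the tray at crop (105,150). Bolt B is still where it was measured, crop (594–663,180), so I'll grasp it now.

```bash
python3 drive.py '[[[-1, 0, 35], 0], [[-1, 0, 50], 0], [[-1, 0, 60], 0], [[-1, 0, 60], 0], [[-1, 0, 60], 0]]' ; python3 drive.py '[[[0, 0, 0], 0], [[0, 0, 0], 0], [[0, 0, 0], 0], [[0, 0, 0], 0], [[0, 0, 0], 0], [[0, 0, 0], 0]]' 0;python3 drive.py '[[[0, 0, -30], 0], [[0, 0, -60], 0], [[0, 0, -60], 0], [[0, 0, -60], 0]]'
python3 - <<'E'
from h import *
c,s=np.cos(-.084),np.sin(-.084);M=np.array([[c,-s],[s,c]])
t=np.array([475,49])+M@[0,-50];print(t,M@[0,1])
go([*t,240],M@[0,1])
E
```

```text
time_s: 13.18
tcp_pos: [452.8, -414.7, 181.8]
eef_rot: [0.661, 0.751, 0.0, -0.0]
wrist_force: [-0.4, 0.1, 0.1]
opening: 44.9
gripper_force: 0.0
time_s: 13.68
tcp_pos: [452.4, -416.4, 182.8]
eef_rot: [0.662, 0.75, 0.0, 0.001]
wrist_force: [-1.4, 0.6, 6.3]
opening: 13.2
gripper_force: 58.6
time_s: 14.02
tcp_pos: [452.2, -416.8, 243.2]
eef_rot: [0.662, 0.75, -0.0, 0.002]
wrist_force: [0.1, -0.7, -2.1]
opening: 13.5
gripper_force: 58.9
[470.80493746  -0.8237037 ] [0.08390125 0.99647407]
shift [410.4  70.2   2.1]
turn 0.209 j7 0.49
turn -2.933 j7 0.49
```

```bash
python3 drive.py '[[[35, 6, 0], 0], [[70, 12, 0], 0], [[105, 18, 0], 0], [[140, 24, 0], 0], [[175, 30, 0], 0], [[210, 36, 0], 0], [[240, 41, 0], 0], [[270, 46, 0], 0]]';python3 drive.py '[[[35, 6, 0], 0.1], [[70, 12, 0], 0.2], [[105, 18, 0], 0.21], [[140, 24, 0], 0.21], [[140, 24, 0], 0.21], [[140, 24, 0], 0.21]]'
python3 - <<'E'
from h import *
go([470.8,-.8,184],[.084,.996]);s=telemetry.read_state();print(s["opening"],s["gripper_force"],s["wrist_force"])
E
```

```text
time_s: 14.68
tcp_pos: [462.8, -141.0, 240.2]
eef_rot: [0.661, 0.75, -0.001, -0.001]
wrist_force: [0.5, 0.3, -1.5]
opening: 13.3
gripper_force: 58.9
time_s: 15.18
tcp_pos: [469.5, 1.5, 240.5]
eef_rot: [0.735, 0.678, -0.0, -0.001]
wrist_force: [-0.2, 0.3, -0.4]
opening: 13.2
gripper_force: 58.9
shift [-2.2  1.6 56.5]
turn 0.005 j7 -0.48
turn -3.137 j7 -0.48
13.176361460861145 58.887391090393066 [-0.20861286  0.29017939 -0.42828447]
```

```bash
python3 drive.py '[[[-2, 1, 25], 0], [[-2, 1, 45], 0], [[-2, 1, 56], 0], [[-2, 1, 56], 0], [[-2, 1, 56], 0]]';python3 drive.py '[[[0, 0, 0], 0], [[0, 0, 0], 0], [[0, 0, 0], 0], [[0, 0, -35], 0], [[0, 0, -70], 0], [[0, 0, -110], 0], [[0, 0, -150], 0], [[0, 0, -190], 0]]' 45; python3 drive.py '[[[0, 0, -60], 0], [[0, 0, -60], 0]]'
python3 - <<'E'
from h import *
q=1.15; 
s=telemetry.read_state();P=np.array([730,18.5]);q=np.arctan2(242.7-18.5,730-621.3);k=P+249*np.array([-np.cos(q),np.sin(q)]);print(q,k,s["joint_positions"])
go([*k,455])
E
```

```text
time_s: 15.6
tcp_pos: [470.7, -3.9, 184.5]
eef_rot: [0.737, 0.676, -0.001, -0.001]
wrist_force: [0.0, 0.1, -1.3]
opening: 13.3
gripper_force: 61.4
time_s: 16.27
tcp_pos: [470.4, -2.7, 377.6]
eef_rot: [0.736, 0.677, 0.0, 0.0]
wrist_force: [1.2, 0.3, -0.6]
opening: 45.2
gripper_force: 0.0
time_s: 16.43
tcp_pos: [471.5, -2.1, 441.2]
eef_rot: [0.736, 0.676, 0.003, 0.004]
wrist_force: [1.4, 0.4, 0.5]
opening: 45.0
gripper_force: 0.0
1.1193541787954946 [621.37034883 242.5549015 ] [ 0.46912347  0.14252186 -0.60811208  1.92487115  0.09427708  1.09218204
 -0.2619158 ]
shift [256.5 128.7 -12.7]
```

```bash
python3 drive.py '[[[0, 0, -15], 0], [[256, 129, -15], 0], [[256, 129, -15], 0], [[256, 129, -15], 0], [[256, 129, -15], 0], [[256, 129, -15], 0], [[256, 129, -15], 0], [[256, 129, -15], 0]]' 60; python3 drive.py '[[[35, 17, 0], 0], [[35, 17, 0], 0], [[0, 0, 0], 0]]' ;python3 - <<'E'
from h import *
go([621.4,242.6,398])
a=get_image("top")[:,:,::-1];b=get_image("scene")[:,:,::-1]
W=np.zeros((400,700,3),np.uint8);x=cv2.resize(a[190:290,270:390],None,fx=3,fy=3);y=cv2.resize(b[150:260,270:390],None,fx=2.8,fy=2.8);W[:x.shape[0],:360]=x;W[:y.shape[0],364:364+y.shape[1]]=y
cv2.imwrite("pics/t4.png",W)
E
```

```text
time_s: 17.1
tcp_pos: [621.9, 243.4, 450.4]
eef_rot: [0.736, 0.677, 0.0, -0.0]
wrist_force: [0.3, -0.3, 0.4]
opening: 59.9
gripper_force: 0.0
time_s: 17.35
tcp_pos: [621.3, 249.2, 448.4]
eef_rot: [0.733, 0.681, 0.002, -0.004]
wrist_force: [-0.7, -0.3, 0.4]
opening: 59.8
gripper_force: 0.0
shift [-7.   0.7 50.3]
```

View pics/t4.png

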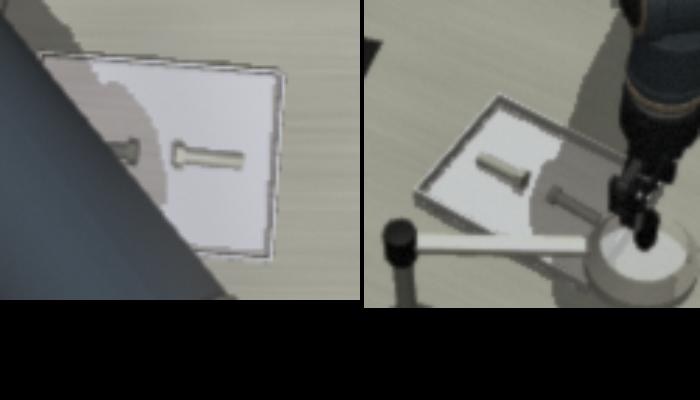

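Both bolts lie in the tray, and the lamp arm points left with the gripper over the knob. I'll settle, then grip it.

```bash
python3 drive.py '[[[0, 0, 0], 0], [[0, 0, 0], 0], [[0, 0, 0], 0], [[0, 0, 0], 0]]' ;python3 -c "
from h import *
go([621.4,242.6,398])"
```

```text
time_s: 17.78
tcp_pos: [621.3, 241.7, 450.9]
eef_rot: [0.736, 0.677, 0.001, -0.0]
wrist_force: [-0.7, -0.0, 0.3]
opening: 59.8
gripper_force: 0.0
shift [ 0.8 -0.  52.9]
```

```bash
python3 drive.py '[[[1, 0, 30], 0], [[1, 0, 53], 0], [[1, 0, 53], 0], [[1, 0, 53], 0]]' ;python3 drive.py '[[[0, 0, 0], 0], [[0, 0, 0], 0], [[0, 0, 0], 0], [[0, 0, 0], 0], [[0, 0, 0], 0]]' 10
python3 - <<'E'
from h import *
s=telemetry.read_state();p=np.array(s['tcp_pos']);P=np.array([730,18.5]);d=p[:2]-P;r=np.hypot(*d);q0=np.arctan2(d[1],-d[0])
print(r,q0)
for q in np.linspace(q0,.119,17)[1:]:
    t=P+r*np.array([-np.cos(q),np.sin(q)]); print(totool([*(t-p[:2]),0]).round(0)[:2],end=";")
E
```

```text
time_s: 18.12
tcp_pos: [621.4, 242.3, 396.5]
eef_rot: [0.736, 0.677, -0.001, -0.0]
wrist_force: [-0.5, -0.3, 1.0]
opening: 59.8
gripper_force: 0.0
time_s: 18.53
tcp_pos: [620.9, 243.7, 399.4]
eef_rot: [0.736, 0.677, 0.002, -0.0]
wrist_force: [-2.8, 2.2, 6.5]
opening: 22.6
gripper_force: 58.9
250.2524669625632 1.1197095026556327
[ -8. -13.];[-18. -26.];[-28. -38.];[-38. -49.];[-50. -60.];[-62. -70.];[-74. -79.];[-88. -88.];[-101.  -95.];[-115. -102.];[-130. -108.];[-145. -113.];[-160. -116.];[-175. -119.];[-191. -121.];[-207. -122.];
```

```bash
python3 drive.py '[[[-8, -13, 0], 0], [[-18, -26, 0], 0], [[-28, -38, 0], 0], [[-38, -49, 0], 0], [[-50, -60, 0], 0], [[-62, -70, 0], 0], [[-74, -79, 0], 0], [[-88, -88, 0], 0]]';python3 drive.py '[[[-13, -7, 0], 0], [[-27, -14, 0], 0], [[-42, -20, 0], 0], [[-57, -25, 0], 0], [[-72, -28, 0], 0], [[-87, -31, 0], 0], [[-103, -33, 0], 0], [[-119, -34, 0], 0]]';python3 drive.py '[[[0, 0, 0], 0], [[0, 0, 0], 0], [[0, 0, 0], 0], [[0, 0, 0], 0]]';  python3 - <<'E'
from h import *
p=np.array(telemetry.read_state()['tcp_pos'])[:2];print(np.hypot(*(p-[730,18.5])),np.hypot(*(p-[475,49])))
E
```

```text
time_s: 19.2
tcp_pos: [526.5, 163.5, 399.4]
eef_rot: [0.735, 0.678, 0.004, 0.001]
wrist_force: [0.9, 3.3, 5.0]
opening: 22.2
gripper_force: 60.1
time_s: 19.87
tcp_pos: [482.2, 47.5, 399.4]
eef_rot: [0.735, 0.678, 0.002, 0.001]
wrist_force: [-0.5, 2.1, 6.5]
opening: 22.5
gripper_force: 60.2
time_s: 20.2
tcp_pos: [482.4, 45.7, 399.4]
eef_rot: [0.737, 0.676, -0.0, 0.002]
wrist_force: [-5.1, -2.0, 11.8]
opening: 22.8
gripper_force: 60.8
249.1342529933621 8.072409745509907
```

```bash
python3 drive.py '[[[0, 0, 0], 0], [[0, 0, 0], 0], [[0, 0, 0], 0], [[0, 0, -30], 0], [[0, 0, -60], 0], [[0, 0, -60], 0], [[0, 0, -60], 0]]' 60
python3 - <<'E'
from h import *
im=cv2.imread("pics/raw_top.png");g=cv2.cvtColor(im,cv2.COLOR_BGR2GRAY)
m=np.zeros_like(g);m[228:270,212:238]=1;m=((g<115)&(m>0)).astype(np.uint8)
n,l,st,ce=cv2.connectedComponentsWithStats(m);i=1+st[1:,4].argmax()
print(st[i]);ys,xs=np.nonzero(l==i);r=cv2.minAreaRect(np.c_[xs,ys].astype(np.float32));print(r)
b=np.array([cast("top",p,60)[:2] for p in cv2.boxPoints(r)]);print(b.round(0),b.mean(0))
c=cast("top",ce[i],60)[:2];print("handle centroid",c)
v,sc=g,None
k=cv2.resize(im[200:292,200:255],None,fx=6,fy=6,interpolation=cv2.INTER_CUBIC);cv2.imwrite("pics/scan.png",k)
go([454.9,331.7,455],[-np.cos(.237),-np.sin(.237)])
E
```

```text
time_s: 20.78
tcp_pos: [482.6, 46.5, 458.7]
eef_rot: [0.737, 0.676, 0.001, 0.001]
wrist_force: [0.3, -0.2, 0.5]
opening: 60.4
gripper_force: 0.0
[214 228  20  38 443]
((226.53121948242188, 246.6209716796875), (35.32650375366211, 17.95998191833496), 75.52970886230469)
[[501. 364.]
 [514. 313.]
 [416. 285.]
 [403. 334.]] [458.81084168 324.05701589]
handle centroid [457.07123769 330.72314518]
shift [281.8 -51.8   3.5]
turn -1.893 j7 -0.38
turn 1.249 j7 -0.38
```

View pics/scan.png

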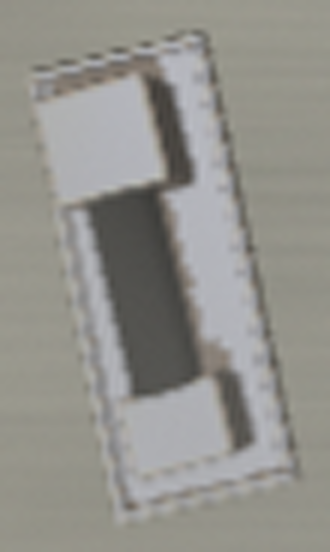

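The crop shows the head top corners at (38,105), (140,75), (168,180) and (62,208), the handle bar between them, and the battery foot at (125,400), (215,375), (235,450) and (137,473).

```bash
python3 - <<'E'
from h import *
f=lambda pts,z:np.array([cast("top",(200+u/6,200+v/6),z)[:2] for u,v in pts])
h=f([(38,105),(140,75),(168,180),(62,208)],67);b=f([(125,400),(215,375),(235,450),(137,473)],60);n=f([(90,200),(155,190),(200,370),(133,395)],65)
H,B=h.mean(0),b.mean(0);d=H-B;L=np.linalg.norm(d);d/=L
print("head",H,"bat",B,"L (142.5)",L,"yaw",np.arctan2(d[1],d[0]),"handle",n.mean(0))
mid=(H+B)/2; o=mid-d*(67.5-75)/2
print("scanner origin",o,"grip",o-8*d)
E
python3 drive.py '[[[100, -18, 0], -0.1], [[282, -52, 0], -1.9], [[282, -52, 0], -1.9], [[282, -52, 0], -1.9], [[282, -52, 0], -1.9], [[282, -52, 0], -1.9], [[282, -52, 0], -1.9], [[282, -52, 0], -1.9]]';python3 drive.py '[[[0, 0, 0], -0.9], [[0, 0, 0], -0.9], [[0, 0, 0], -0.9], [[0, 0, 0], -0.9], [[0, 0, 0], -0.9], [[0, 0, 0], -0.9], [[0, 0, 0], -0.9], [[0, 0, 0], -0.9]]'
python3 - <<'E'
from h import *
go([454.9,331.7,260],[-np.cos(.237),-np.sin(.237)])
E
```

```text
head [524.49435192 352.0069035 ] bat [389.97139615 312.67159391] L (142.5) 140.15595673390195 yaw 0.284475276115055 handle [454.46083475 329.67601375]
scanner origin [460.83215798 333.39170066] grip [453.15368557 331.14646982]
time_s: 21.45
tcp_pos: [450.6, 338.9, 456.5]
eef_rot: [0.325, 0.946, 0.002, -0.003]
wrist_force: [-0.2, 1.3, 1.6]
opening: 60.0
gripper_force: 0.0
time_s: 22.12
tcp_pos: [454.4, 331.3, 455.6]
eef_rot: [-0.111, 0.994, -0.0, -0.001]
wrist_force: [0.9, 0.3, -0.2]
opening: 60.0
gripper_force: 0.0
shift [ -1.1   0.4 195.6]
turn -0.014 j7 0.68
turn 3.127 j7 0.68
```

```bash
python3 drive.py '[[[0, 0, 200], -0.02], [[0, 0, 200], -0.02], [[0, 0, 200], -0.02], [[0, 0, 200], -0.02], [[0, 0, 200], -0.02], [[0, 0, 200], -0.02]]';python3 drive.py '[[[0, 0, 25], 0], [[0, 0, 51], 0], [[0, 0, 51], 0], [[0, 0, 51], 0]]';python3 drive.py '[[[0, 0, 0], 0], [[0, 0, 0], 0], [[0, 0, 0], 0], [[0, 0, 0], 0], [[0, 0, 0], 0]]' 0;python3 -c "
from h import *
go([454,331.3,205],[-np.cos(.24),-np.sin(.24)])"
```

```text
time_s: 22.62
tcp_pos: [452.6, 328.9, 250.1]
eef_rot: [-0.119, 0.993, -0.004, -0.006]
wrist_force: [0.9, -0.7, -0.1]
opening: 59.8
gripper_force: 0.0
time_s: 22.95
tcp_pos: [454.3, 332.0, 206.9]
eef_rot: [-0.119, 0.993, -0.0, -0.0]
wrist_force: [-0.0, -0.5, -0.3]
opening: 60.0
gripper_force: 0.0
time_s: 23.37
tcp_pos: [454.8, 332.8, 208.8]
eef_rot: [-0.119, 0.993, 0.001, 0.002]
wrist_force: [0.4, -0.2, 6.8]
opening: 29.3
gripper_force: 61.5
shift [ 1.1 -1.3  3.8]
turn -0.001 j7 0.44
turn 3.14 j7 0.44
```

```bash
python3 drive.py '[[[0, 0, -20], 0], [[0, 0, -60], 0], [[0, 0, -100], 0], [[0, 0, -140], 0], [[0, 0, -180], 0], [[0, 0, -220], 0], [[0, 0, -260], 0], [[0, 0, -290], 0]]'; python3 drive.py '[[[0, 0, 0], 0], [[0, 0, 0], 0], [[0, 0, 0], 0]]';python3 - <<'E'
from h import *
s=telemetry.read_state();print(s["joint_positions"])
yh=np.array([np.cos(-.088),np.sin(-.088)]);t=np.array([755.4,-294.7])-86.3*yh;print(t)
go([*t,500],-yh)
E
```

```text
time_s: 24.03
tcp_pos: [453.3, 332.0, 500.3]
eef_rot: [-0.119, 0.993, 0.0, 0.002]
wrist_force: [1.3, -0.1, -2.8]
opening: 29.2
gripper_force: 60.8
time_s: 24.28
tcp_pos: [453.9, 331.1, 495.4]
eef_rot: [-0.119, 0.993, -0.001, -0.0]
wrist_force: [-0.2, -0.1, -2.8]
opening: 28.8
gripper_force: 60.7
[ 0.15605345  0.44103886 -1.17887559  1.63926653  0.41725931  1.34668779
  0.72456398]
[ 669.43393802 -287.11539804]
shift [ -63.  -651.7   -3.4]
turn 0.327 j7 0.72
turn -2.815 j7 0.72
```

```bash
python3 drive.py '[[[-3, -30, -3], 0], [[-6, -62, -4], 0.04], [[-9, -94, -4], 0.08], [[-12, -126, -4], 0.12], [[-15, -158, -4], 0.16], [[-19, -190, -4], 0.2], [[-22, -222, -4], 0.24], [[-25, -254, -4], 0.28]]';python3 - <<'E'
from h import *
yh=np.array([np.cos(-.088),np.sin(-.088)]);go([669.4,-287.1,500],-yh)
s=telemetry.read_state();print(s["joint_positions"],s["opening"],s["gripper_force"])
E
```

```text
time_s: 24.95
tcp_pos: [538.6, 88.7, 498.2]
eef_rot: [0.021, 1.0, -0.001, -0.002]
wrist_force: [-0.2, 0.2, -3.3]
opening: 29.4
gripper_force: 60.8
shift [-146.7 -369.9   -1.9]
turn 0.045 j7 0.96
turn -3.096 j7 0.96
[ 0.62616817  0.38211286 -1.13472038  1.66976156  0.3552505   1.32363363
  0.95693179] 29.370639953825087 60.77290177345276
```

```bash
python3 drive.py '[[[-12, -32, -2], 0], [[-25, -64, -2], 0], [[-38, -96, -2], 0], [[-51, -128, -2], 0], [[-64, -160, -2], 0], [[-77, -192, -2], 0], [[-90, -224, -2], 0], [[-100, -254, -2], 0.04]]';python3 drive.py '[[[-12, -30, 0], 0], [[-25, -60, 0], 0], [[-37, -90, 0], 0], [[-45, -110, 0], 0], [[-45, -110, 0], 0], [[-45, -110, 0], 0]]';python3 - <<'E'
from h import *
yh=np.array([np.cos(-.088),np.sin(-.088)]);go([669.4,-287.1,345],-yh)
s=telemetry.read_state();print(s["joint_positions"],s["opening"],s["gripper_force"])
E
```

```text
time_s: 25.62
tcp_pos: [628.6, -169.7, 499.2]
eef_rot: [0.041, 0.999, 0.0, -0.002]
wrist_force: [0.3, 0.3, -1.6]
opening: 29.6
gripper_force: 60.8
time_s: 26.12
tcp_pos: [664.2, -282.4, 498.6]
eef_rot: [0.042, 0.999, 0.001, -0.003]
wrist_force: [-0.6, 1.3, -2.8]
opening: 29.1
gripper_force: 60.6
shift [ -6.4  -4.5 153.5]
turn 0.005 j7 1.46
turn -3.137 j7 1.46
[ 0.87448362  0.66744187 -0.9713872   1.23707724  0.53587122  1.50322863
  1.46391331] 29.11027506907128 60.62167525291443
```

```bash
python3 drive.py '[[[-6, -3, 35], 0], [[-6, -3, 75], 0], [[-6, -3, 115], 0], [[-6, -3, 150], 0], [[-6, -3, 165], 0], [[-6, -3, 165], 0], [[-6, -3, 165], 0]]';python3 - <<'E'
from h import *
yh=np.array([np.cos(-.088),np.sin(-.088)]);go([669.4,-287.1,282],-yh)
a=get_image("top")[:,:,::-1];b=get_image("scene")[:,:,::-1]
W=np.zeros((420,800,3),np.uint8);x=cv2.resize(a[60:200,380:510],None,fx=3,fy=3);y=cv2.resize(b[130:290,110:250],None,fx=2.6,fy=2.6);W[:x.shape[0],:390]=x;W[:y.shape[0],400:400+y.shape[1]]=y
cv2.imwrite("pics/t5.png",W)
E
```

```text
time_s: 26.7
tcp_pos: [670.3, -282.8, 337.6]
eef_rot: [0.04, 0.999, 0.0, -0.0]
wrist_force: [0.4, -0.6, -1.5]
opening: 29.1
gripper_force: 60.6
shift [ 0.5 -4.4 55.6]
turn 0.009 j7 1.39
turn -3.133 j7 1.39
```

View pics/t5.png

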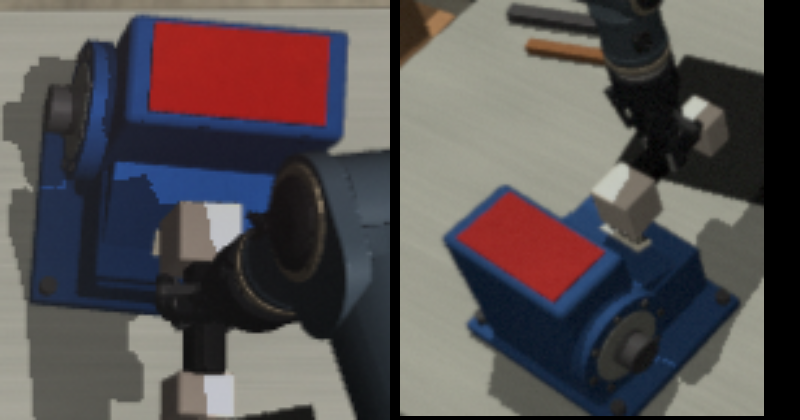

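The scanner's head is above the label, with its length along the housing's x and the battery foot clear in front. Now I'll press the head gently onto the 0.35 rad shoulder so the scanner pivots in the grip until it sits flush.

```bash
python3 drive.py '[[[0, -4, 8], 0], [[0, -4, 16], 0], [[0, -4, 20], 0], [[0, -4, 24], 0], [[0, -4, 28], 0], [[0, -4, 28], 0]]'; python3 drive.py '[[[0, 0, 3], 0], [[0, 0, 6], 0], [[0, 0, 6], 0]]'
```

```text
time_s: 27.3
tcp_pos: [669.9, -287.3, 310.1]
eef_rot: [0.04, 0.999, 0.0, 0.0]
wrist_force: [-2.3, 1.0, 3.3]
opening: 29.3
gripper_force: 58.9
time_s: 27.55
tcp_pos: [669.7, -287.4, 304.3]
eef_rot: [0.04, 0.999, -0.0, 0.0]
wrist_force: [-5.2, 0.7, 5.5]
opening: 29.1
gripper_force: 59.4
```

```bash
python3 drive.py '[[[0, 0, 3], 0], [[0, 0, 6], 0], [[0, 0, 6], 0]]'; python3 drive.py '[[[0, 0, 3], 0], [[0, 0, 6], 0], [[0, 0, 6], 0]]'
```

```text
time_s: 27.8
tcp_pos: [669.5, -287.5, 298.0]
eef_rot: [0.04, 0.999, -0.0, -0.0]
wrist_force: [-5.7, 0.5, 4.8]
opening: 29.4
gripper_force: 60.1
time_s: 28.05
tcp_pos: [669.6, -287.5, 294.0]
eef_rot: [0.041, 0.999, -0.001, -0.0]
wrist_force: [-9.0, 1.0, 11.9]
opening: 29.5
gripper_force: 62.0
```

```bash
python3 drive.py '[[[0, 0, 3], 0], [[0, 0, 5], 0], [[0, 0, 5], 0]]'
python3 - <<'E'
from h import *
a=get_image("top")[:,:,::-1];b=get_image("scene")[:,:,::-1]
cv2.imwrite("pics/ra.png",a);cv2.imwrite("pics/rb.png",b)
W=np.zeros((600,800,3),np.uint8);x=cv2.resize(a[100:220,420:490],None,fx=5,fy=5,interpolation=cv2.INTER_CUBIC);y=cv2.resize(b[145:245,165:245],None,fx=5,fy=5,interpolation=cv2.INTER_CUBIC);W[:x.shape[0],:350]=x;W[:y.shape[0],400:800]=y
cv2.imwrite("pics/t6.png",W)
E
```

```text
time_s: 28.3
tcp_pos: [669.9, -287.6, 289.7]
eef_rot: [0.041, 0.999, -0.001, 0.001]
wrist_force: [-8.0, 1.2, 13.1]
opening: 29.4
gripper_force: 63.7
```

View pics/t6.png

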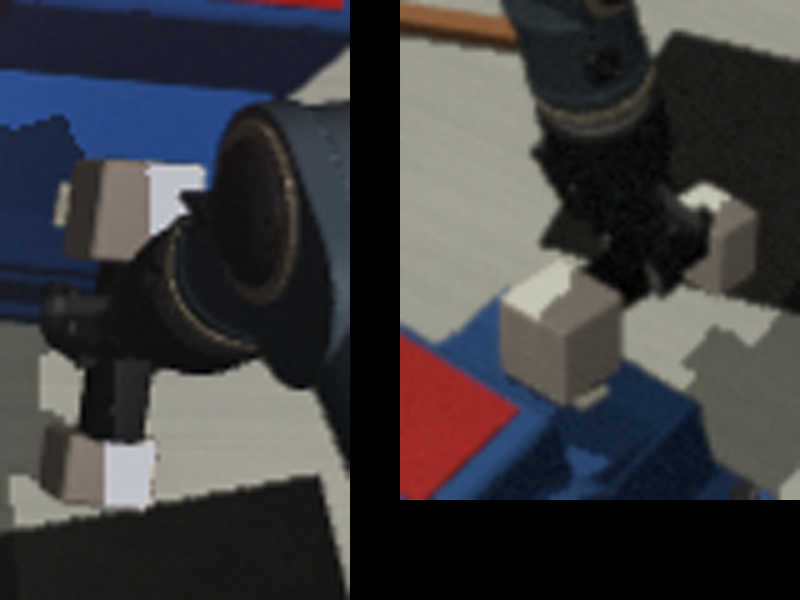

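The scanner has visibly tilted, head up. Head corner (+x,+y,top) is at top (450.4,133) and scene (198.6,214). Battery corner (-x,+y,top) is at top (440.6,201) and scene (236.6,187). From these I can work out the tilt.

Run:
```python
from h import *
pt=lambda u,v:(420+u/5,100+v/5); ps=lambda u,v:(165+(u-400)/5,145+v/5)
A=tri(pt(152,165),ps(568,345));B=tri(pt(103,505),ps(758,210));C=tri(pt(105,440),ps(722,233));D=tri(pt(207,168),ps(500,305))
for n,q in zip("ABCD",(A,B,C,D)):print(n,*[x.round(1) for x in q])
for q,dx,dz in((B,190,7),(C,150,7)):
    d=A[0]-q[0];print("len",np.linalg.norm(d),np.hypot(dx,dz),"tilt",np.arctan2(d[2],np.hypot(*d[:2]))-np.arctan2(dz,dx),"yaw",np.arctan2(d[1],d[0]))
```

```text
A [ 760.6 -287.8  155.2] [-5.2  2.1] [-4.3 -1.6]
B [ 581.8 -272.9  106.1] [-3.9  1.4] [-3.1 -1. ]
C [ 617.2 -273.4  118. ] [-3.3  1.3] [-2.7 -0.9]
D [ 760.3 -324.7  165.8] [-1.   0.4] [-0.9 -0.3]
len 186.0571651898059 190.12890364171355 tilt 0.23002638541475665 yaw -0.08281708857524551
len 148.82787945748134 150.16324450410627 tilt 0.20579578092690762 yaw -0.09969709589328078
```

Run:
```python
from h import *
pt=lambda u,v:(420+u/5,100+v/5); ps=lambda u,v:(165+(u-400)/5,145+v/5)
A=tri(pt(102,163),ps(568,345));B=tri(pt(62,500),ps(758,210));C=tri(pt(68,432),ps(722,233));D=tri(pt(207,168),ps(500,305))
for n,q in zip("ABCD",(A,B,C,D)):print(n,*[x.round(1) for x in q])
for q,dx,dz in((B,190,7),(C,150,7)):
    d=A[0]-q[0];print("len",np.linalg.norm(d),np.hypot(dx,dz),"tilt",np.arctan2(d[2],np.hypot(*d[:2]))-np.arctan2(dz,dx),"yaw",np.arctan2(d[1],d[0]))
d=A[0]-D[0];print(np.linalg.norm(d),d)
```

```text
A [ 763.9 -269.5  163.7] [-1.   0.4] [-0.8 -0.3]
B [ 586.8 -256.7  115.9] [-0.5  0.2] [-0.4 -0.1]
C [ 623.  -257.9  129.1] [-0.4  0.2] [-0.3 -0.1]
D [ 760.3 -324.7  165.8] [-1.   0.4] [-0.9 -0.3]
len 183.9076017144788 190.12890364171355 tilt 0.22628707720414384 yaw -0.07191981151640835
len 145.59878197998162 150.16324450410627 tilt 0.19361078896951583 yaw -0.08246918377102518
55.398121117518265 [ 3.6796218  55.23695796 -2.07139621]
```

Tilt is about 0.22 rad so far with good residuals, so I'll press on a bit to reach flush.

```bash
python3 drive.py '[[[0, 0, 3], 0], [[0, 0, 5], 0], [[0, 0, 5], 0]]'; python3 drive.py '[[[0, 0, 2], 0], [[0, 0, 4], 0], [[0, 0, 4], 0]]'
```

```text
time_s: 28.65
tcp_pos: [669.9, -287.6, 284.4]
eef_rot: [0.041, 0.999, -0.001, 0.001]
wrist_force: [-7.6, 0.6, 11.1]
opening: 29.3
gripper_force: 65.6
time_s: 28.9
tcp_pos: [670.2, -287.6, 280.3]
eef_rot: [0.041, 0.999, -0.001, 0.001]
wrist_force: [-6.2, 0.7, 11.2]
opening: 29.2
gripper_force: 67.1
```

```bash
python3 drive.py '[[[0, 0, 2], 0], [[0, 0, 4], 0], [[0, 0, 4], 0]]'
```

```text
time_s: 29.15
tcp_pos: [670.1, -287.7, 276.0]
eef_rot: [0.041, 0.999, -0.001, 0.001]
wrist_force: [-5.3, 0.4, 9.8]
opening: 29.1
gripper_force: 68.7
```

```bash
python3 drive.py '[[[0, 0, 2], 0], [[0, 0, 3], 0], [[0, 0, 3], 0]]'
python3 - <<'E'
from h import *
a=get_image("top")[:,:,::-1];b=get_image("scene")[:,:,::-1]
W=np.zeros((600,800,3),np.uint8);x=cv2.resize(a[100:220,420:490],None,fx=5,fy=5,interpolation=cv2.INTER_CUBIC);y=cv2.resize(b[145:245,165:245],None,fx=5,fy=5,interpolation=cv2.INTER_CUBIC);W[:x.shape[0],:350]=x;W[:y.shape[0],400:800]=y
cv2.imwrite("pics/t7.png",W)
E
```

```text
time_s: 29.4
tcp_pos: [670.1, -287.7, 273.0]
eef_rot: [0.041, 0.999, -0.001, 0.001]
wrist_force: [-6.8, -0.2, 9.9]
opening: 29.2
gripper_force: 69.6
```

View pics/t7.png

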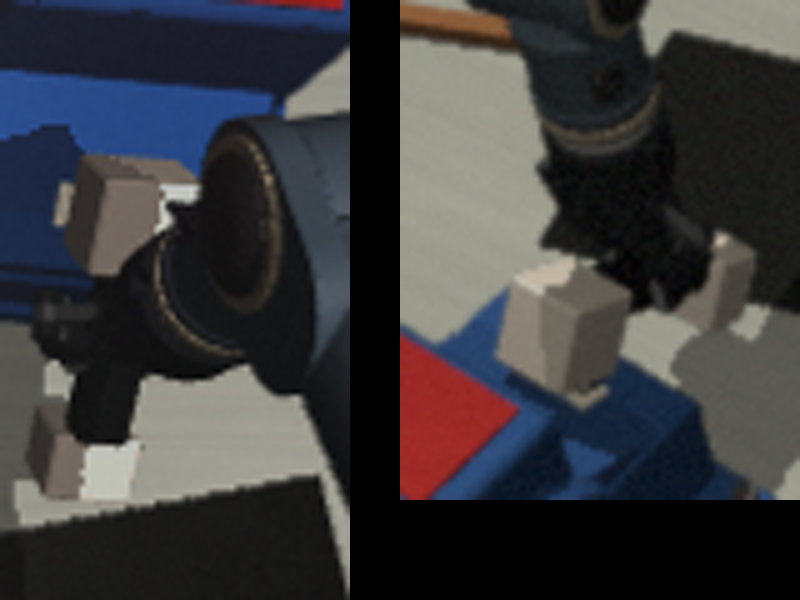

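The tilt has gone past flush: the head's +x end face is now visible from above. I'll measure it from the edge A–E of the head: A at top (110,180) and scene (578,308), E at top (89,155) and scene (571,396).

Run:
```python
from h import *
pt=lambda u,v:(420+u/5,100+v/5); ps=lambda u,v:(165+(u-400)/5,145+v/5)
A=tri(pt(110,180),ps(578,308));E=tri(pt(89,155),ps(571,396));G=tri(pt(97,275),ps(632,295))
for n,q in zip("AEG",(A,E,G)):print(n,*[x.round(1) for x in q])
d=A[0]-E[0];print(np.linalg.norm(d),"tilt",np.arctan2(-d[0],d[2]))
d=A[0]-G[0];print(np.linalg.norm(d),"tilt",np.arctan2(d[2],d[0]))
```

```text
A [ 748.6 -267.5  184.4] [-0.7  0.3] [-0.6 -0.2]
E [ 777.8 -269.9  128.6] [-2.3  1. ] [-2.1 -0.7]
G [ 705.3 -268.3  149.4] [-1.2  0.5] [-1.1 -0.4]
63.0304913212158 tilt 0.4834626076895096
55.67854675362216 tilt 0.6806197302630572
```

Tilt is about 0.56 rad, so it needs to come back by 0.2. Pressing the battery foot's corner on the flat mat sets the tilt from height alone: TCP z = 155 + 76 + 3 ≈ 234 gives 0.35 rad.

```bash
python3 drive.py '[[[0, 0, -30], 0], [[0, 0, -60], 0], [[0, 0, -90], 0], [[35, -10, -90], 0], [[70, -20, -90], 0], [[105, -30, -90], 0], [[140, -40, -90], 0], [[150, -42, -90], 0]]'; python3 drive.py '[[[0, 0, 30], 0], [[0, 0, 60], 0], [[0, 0, 85], 0], [[0, 0, 100], 0], [[0, 0, 105], 0], [[0, 0, 105], 0]]'
```

```text
time_s: 30.17
tcp_pos: [512.0, -320.0, 358.8]
eef_rot: [0.043, 0.999, -0.001, -0.003]
wrist_force: [-0.8, -0.5, -3.5]
opening: 29.1
gripper_force: 67.9
time_s: 30.67
tcp_pos: [516.9, -317.3, 254.2]
eef_rot: [0.04, 0.999, 0.001, -0.001]
wrist_force: [-0.0, 0.6, -2.1]
opening: 29.7
gripper_force: 67.9
```

```bash
python3 drive.py '[[[0, 0, 4], 0], [[0, 0, 8], 0], [[0, 0, 8], 0]]'; python3 drive.py '[[[0, 0, 2], 0], [[0, 0, 4], 0], [[0, 0, 6], 0], [[0, 0, 6], 0]]'; python3 drive.py '[[[0, 0, 2], 0], [[0, 0, 4], 0], [[0, 0, 6], 0], [[0, 0, 6], 0]]'
```

```text
time_s: 30.92
tcp_pos: [517.2, -317.4, 247.8]
eef_rot: [0.04, 0.999, -0.0, 0.0]
wrist_force: [0.0, 0.1, -3.3]
opening: 29.2
gripper_force: 67.9
time_s: 31.25
tcp_pos: [517.6, -317.5, 242.8]
eef_rot: [0.04, 0.999, -0.001, 0.001]
wrist_force: [-0.7, -0.5, 4.3]
opening: 29.3
gripper_force: 68.8
time_s: 31.58
tcp_pos: [520.4, -317.4, 239.6]
eef_rot: [0.04, 0.999, -0.001, 0.006]
wrist_force: [5.1, -1.4, 10.9]
opening: 29.0
gripper_force: 69.6
```

```bash
python3 drive.py '[[[0, 0, 3], 0], [[0, 0, 5], 0], [[0, 0, 5], 0], [[0, 0, 5], 0]]';python3 drive.py '[[[0, 0, 2], 0], [[0, 0, 2], 0], [[0, 0, 2], 0]]'
```

```text
time_s: 31.92
tcp_pos: [522.6, -317.4, 236.8]
eef_rot: [0.04, 0.999, -0.002, 0.009]
wrist_force: [8.1, -0.5, 15.9]
opening: 29.4
gripper_force: 70.2
time_s: 32.17
tcp_pos: [523.5, -317.4, 235.6]
eef_rot: [0.04, 0.999, -0.002, 0.011]
wrist_force: [10.2, -0.6, 17.8]
opening: 29.4
gripper_force: 70.1
```

```bash
python3 drive.py '[[[-4, 0, 1], 0], [[-8, 0, 2], 0], [[-12, 0, 3], 0], [[-12, 0, 3], 0]]';python3 - <<'E'
from h import *
a=get_image("top")[:,:,::-1];b=get_image("scene")[:,:,::-1]
print(proj("top",[520,-317,60]),proj("scene",[520,-317,60]))
cv2.imwrite("pics/ra.png",a);cv2.imwrite("pics/rb.png",b)
E
```

```text
time_s: 32.5
tcp_pos: [532.5, -318.5, 229.3]
eef_rot: [0.04, 0.999, -0.001, 0.005]
wrist_force: [5.2, -0.0, 10.3]
opening: 29.6
gripper_force: 68.7
[448.0010956  225.51978445] [235.03308093 178.24628806]
```

```bash
python3 drive.py '[[[0, 0, -30], 0], [[0, 0, -70], 0], [[0, 0, -110], 0], [[0, 0, -146], 0], [[0, 0, -146], 0]]';python3 -c "
from h import *
yh=np.array([np.cos(-.088),np.sin(-.088)]);go([640.9,-284.6,375],-yh)"
```

```text
time_s: 33.02
tcp_pos: [531.3, -317.7, 379.7]
eef_rot: [0.04, 0.999, -0.003, 0.007]
wrist_force: [1.7, 0.9, -2.4]
opening: 29.0
gripper_force: 67.3
shift [-106.5   41.9    5.9]
turn 0.007 j7 1.5
turn -3.134 j7 1.5
```

```bash
python3 drive.py '[[[-20, 8, 5], 0], [[-45, 18, 5], 0], [[-70, 28, 5], 0], [[-90, 36, 5], 0], [[-106, 42, 5], 0], [[-106, 42, 5], 0], [[-106, 42, 5], 0], [[-106, 42, 5], 0]]';python3 - <<'E'
from h import *
yh=np.array([np.cos(-.088),np.sin(-.088)]);go([640.9,-284.6,375],-yh)
a=get_image("top")[:,:,::-1];b=get_image("scene")[:,:,::-1]
W=np.zeros((600,800,3),np.uint8);x=cv2.resize(a[95:215,415:490],None,fx=5,fy=5,interpolation=cv2.INTER_CUBIC);y=cv2.resize(b[125:225,165:245],None,fx=5,fy=5,interpolation=cv2.INTER_CUBIC);W[:x.shape[0],:375]=x;W[:y.shape[0],400:800]=y
cv2.imwrite("pics/t8.png",W)
E
```

```text
time_s: 33.68
tcp_pos: [637.4, -285.4, 365.6]
eef_rot: [0.04, 0.999, -0.0, -0.001]
wrist_force: [0.4, 0.3, -2.2]
opening: 28.9
gripper_force: 67.1
shift [-3.4  1.  -9.4]
turn 0.007 j7 1.4
turn -3.134 j7 1.4
```

View pics/t8.png

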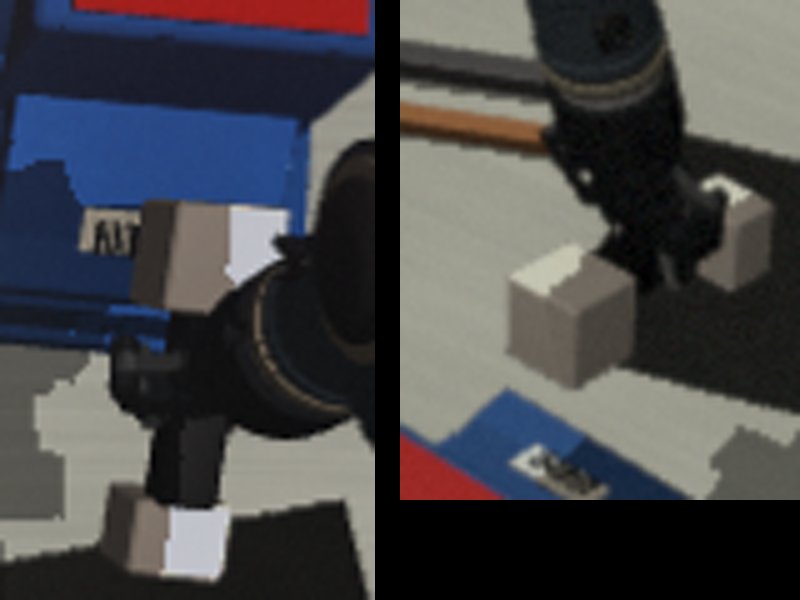

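The scanner is held above the label with the head up. Head corner A is at top (177,200) and scene (575,320), D at (290,210) and (508,280), and G at (165,308) and (635,280). Battery corner B is at (132,572) and (770,208).

Run:
```python
from h import *
pt=lambda u,v:(415+u/5,95+v/5); ps=lambda u,v:(165+(u-400)/5,125+v/5)
S={n:tri(pt(*a),ps(*b)) for n,a,b in(("A",(177,200),(575,320)),("B",(132,572),(770,208)),("D",(290,210),(508,280)),("G",(165,308),(635,280)),("C",(142,490),(735,232)))}
for n,q in S.items():print(n,*[x.round(1) for x in q])
loc=dict(A=(95,28,62),B=(-95,25,55),D=(95,-28,62),G=(40,28,62),C=(-55,25,55))
for use in("ABD","ABDG","ABDGC"):
    X=np.array([loc[n] for n in use],float);Y=np.array([S[n][0] for n in use]);r,e=R.align_vectors(Y-Y.mean(0),X-X.mean(0));t=Y.mean(0)-r.apply(X.mean(0))
    z=r.apply([0,0,1]);w=t+r.apply([67.5,0,0]);n=R.from_euler("z",-.088).apply([-np.sin(.35),0,np.cos(.35)])
    yh=R.from_euler("z",-.088).apply([1,0,0]);print(use,"rssd",e,"tilt",np.arctan2(-z@yh,z[2]),"angle",np.arccos(z@n),"label in window",r.inv().apply(np.array([755.4,-294.7,106.8])-w).round(1), "grip",(t+r.apply([-8,0,45])).round(1))
```

```text
A [ 731.1 -266.6  250.5] [-0.6  0.3] [-0.5 -0.2]
B [ 553.8 -258.8  184.3] [-0.5  0.2] [-0.4 -0.1]
D [ 725.6 -321.   251.1] [-0.7  0.3] [-0.5 -0.2]
G [ 680.1 -263.2  237.2] [-0.6  0.2] [-0.4 -0.2]
C [ 593.5 -258.4  200.3] [-1.3  0.5] [-1.  -0.3]
ABD rssd 2.148082151887549 tilt 0.3215706752147169 angle 0.03252916778988172 label in window [  7.2   4.5 -83.2] grip [ 636.6 -288.8  202.4]
ABDG rssd 4.161132584445083 tilt 0.3250256392167986 angle 0.027786885036330644 label in window [  5.9   0.6 -83.9] grip [ 637.2 -288.4  202.9]
ABDGC rssd 5.491581699804792 tilt 0.3210095064767875 angle 0.03246929980886143 label in window [  6.    0.1 -84. ] grip [ 637.5 -287.8  203.5]
```

Tilt is 0.32 rad, 0.03 off square, and the label sits at (6, 1, −84) mm in the window frame. I'll nudge by 6 mm and hold.

```bash
python3 drive.py '[[[-3, 0, -5], 0], [[-6, 0, -9], 0], [[-6, 0, -9], 0], [[-6, 0, -9], 0]]'; for i in 1 2 3 4; do python3 drive.py '[[[0, 0, 0], 0], [[0, 0, 0], 0], [[0, 0, 0], 0], [[0, 0, 0], 0], [[0, 0, 0], 0], [[0, 0, 0], 0], [[0, 0, 0], 0], [[0, 0, 0], 0]]' | egrep 'time|tcp|grip' ; done
```

```text
time_s: 34.12
tcp_pos: [644.0, -285.7, 376.1]
eef_rot: [0.041, 0.999, -0.0, 0.001]
wrist_force: [-0.2, 0.1, -2.8]
opening: 29.3
gripper_force: 67.1
time_s: 34.78
tcp_pos: [643.8, -285.6, 375.3]
gripper_force: 67.1
time_s: 35.45
tcp_pos: [643.8, -285.6, 375.4]
gripper_force: 67.1
time_s: 36.12
tcp_pos: [643.8, -285.6, 375.4]
gripper_force: 67.1
time_s: 36.78
tcp_pos: [643.8, -285.6, 375.4]
gripper_force: 67.1
```

Held steady for over 2.5 s. Next I'll re-level the scanner by pressing both feet flat on the mat, then return it to the holder.

```bash
python3 drive.py '[[[30, -7, -5], 0], [[60, -15, -5], 0], [[90, -22, -5], 0], [[120, -30, -5], 0], [[135, -33, -5], 0], [[135, -33, -5], 0], [[135, -33, -5], 0]]'; python3 drive.py '[[[0, 0, 35], 0], [[0, 0, 70], 0], [[0, 0, 105], 0], [[0, 0, 130], 0], [[0, 0, 137], 0], [[0, 0, 137], 0]]' | egrep 'tcp|wrist'; python3 drive.py '[[[-4, 0, 5], 0], [[-8, 0, 10], 0], [[-12, 0, 15], 0], [[-16, 0, 20], 0], [[-16, 0, 20], 0]]'
```

```text
time_s: 37.37
tcp_pos: [506.0, -308.1, 380.7]
eef_rot: [0.041, 0.999, -0.001, 0.0]
wrist_force: [-0.1, 0.7, -2.2]
opening: 29.4
gripper_force: 67.1
tcp_pos: [507.1, -306.9, 241.6]
wrist_force: [0.4, 0.2, -1.8]
time_s: 38.28
tcp_pos: [524.6, -309.0, 224.8]
eef_rot: [0.04, 0.999, -0.001, 0.002]
wrist_force: [1.6, -0.4, 4.3]
opening: 29.4
gripper_force: 67.8
```

```bash
python3 drive.py '[[[-4, 0, 4], 0], [[-8, 0, 8], 0], [[-11, 0, 12], 0], [[-11, 0, 12], 0], [[-11, 0, 12], 0]]'| egrep 'tcp|wrist|eef'; python3 drive.py '[[[0, 0, 3], 0], [[0, 0, 5], 0], [[0, 0, 5], 0]]'| egrep 'tcp|wrist|eef'
```

```text
tcp_pos: [534.7, -309.9, 212.4]
eef_rot: [0.04, 0.999, -0.0, 0.002]
wrist_force: [3.0, -0.4, 4.3]
tcp_pos: [535.7, -309.9, 208.5]
eef_rot: [0.04, 0.999, -0.001, 0.004]
wrist_force: [4.9, -0.5, 5.9]
```

```bash
python3 drive.py '[[[0, 0, 3], 0], [[0, 0, 4], 0], [[0, 0, 4], 0]]'| egrep 'tcp|wrist|eef';python3 drive.py '[[[0, 0, 3], 0], [[0, 0, 4], 0], [[0, 0, 4], 0]]'| egrep 'tcp|wrist|eef'
```

```text
tcp_pos: [535.7, -309.8, 204.5]
eef_rot: [0.04, 0.999, -0.0, 0.004]
wrist_force: [5.0, -0.4, 6.3]
tcp_pos: [536.1, -309.6, 202.8]
eef_rot: [0.04, 0.999, -0.001, 0.004]
wrist_force: [0.6, 0.1, 19.5]
```

Both feet are flat, since the force jumped to 20 N. Now I'll lift and carry it back over the lamp to the holder.

```bash
python3 drive.py '[[[0, 0, -30], 0], [[0, 0, -70], 0], [[0, 0, -110], 0], [[0, 0, -150], 0], [[0, 0, -190], 0], [[0, 0, -230], 0], [[0, 0, -265], 0], [[0, 0, -298], 0]]'| egrep 'tcp|wrist|grip';python3 drive.py '[[[0, 0, 0], 0], [[0, 0, 0], 0]]'| egrep 'tcp|wrist|grip'; python3 -c "
from h import *
go([454.6,332.5,497],[-np.cos(.238),-np.sin(.238)])"
```

```text
tcp_pos: [532.7, -309.5, 497.6]
wrist_force: [0.7, -0.2, -3.5]
gripper_force: 66.9
tcp_pos: [533.3, -309.3, 497.2]
wrist_force: [0.3, -0.7, -4.3]
gripper_force: 67.2
shift [130.4 633.4  -0.8]
turn -0.319 j7 1.57
turn 2.823 j7 1.57
```

```bash
python3 drive.py '[[[6, 32, 0], 0], [[13, 64, 0], 0], [[20, 96, 0], 0], [[26, 128, 0], 0], [[33, 160, 0], 0], [[39, 192, 0], 0], [[46, 224, 0], 0], [[52, 256, 0], 0]]'| egrep 'tcp|grip';python3 drive.py '[[[6, 32, 0], 0], [[13, 64, 0], 0], [[20, 96, 0], 0], [[26, 128, 0], 0], [[33, 160, 0], 0], [[39, 192, 0], 0], [[46, 224, 0], 0], [[52, 256, 0], 0]]'| egrep 'tcp|grip'; python3 drive.py '[[[0, 0, 0], 0], [[0, 0, 0], 0]]'|egrep 'tcp|grip'; python3 -c "
from h import *
go([454.6,332.5,497],[-np.cos(.238),-np.sin(.238)])"
```

```text
tcp_pos: [500.8, -49.7, 493.6]
gripper_force: 66.9
tcp_pos: [470.2, 209.3, 493.5]
gripper_force: 66.9
tcp_pos: [469.6, 210.5, 494.0]
gripper_force: 66.9
shift [ 24.1 120.5  -3. ]
turn -0.313 j7 0.68
turn 2.829 j7 0.68
```

```bash
python3 drive.py '[[[6, 32, 0], -0.08], [[13, 64, 0], -0.16], [[20, 96, 0], -0.24], [[24, 120, 0], -0.31], [[24, 120, 0], -0.31], [[24, 120, 0], -0.31], [[24, 120, 0], -0.31]]'| egrep 'tcp|grip'; python3 -c "
from h import *
go([454.6,332.5,225],[-np.cos(.238),-np.sin(.238)])"
```

```text
tcp_pos: [458.0, 328.6, 494.6]
gripper_force: 66.9
shift [  1.8   5.2 269.6]
turn -0.012 j7 0.7
turn 3.13 j7 0.7
```

```bash
python3 drive.py '[[[1, 3, 35], -0.01], [[1, 3, 70], -0.01], [[1, 3, 110], -0.01], [[1, 3, 150], -0.01], [[1, 3, 190], -0.01], [[1, 3, 230], -0.01], [[1, 3, 250], -0.01], [[1, 3, 250], -0.01]]'| egrep 'tcp|grip';python3 drive.py '[[[0, 0, 10], 0], [[0, 0, 15], 0], [[0, 0, 15], 0]]'| egrep 'tcp|grip'
python3 - <<'E'
from h import *
go([454.6,332.5,206],[-np.cos(.238),-np.sin(.238)])
# head/battery red check: project predicted corners of scanner if held as assumed
s=telemetry.read_state();im=get_image("top")[:,:,::-1].copy();cv2.imwrite("pics/place.png",im)
hsv=cv2.cvtColor(im,cv2.COLOR_BGR2HSV)
c,q=np.array([462.7,333.6]),.237;r=R.from_euler("z",q)
for n,p in(("cradle +x-y rim",(115,-45,14)),("-x-y",(-115,-45,14)),("head +x-y top",(95,-28,62+25)),("bat -x-y top",(-95,-25,55+25))):
    print(n,proj("top",r.apply(p)+[*c,0]).round(1))
E
```

```text
tcp_pos: [455.5, 328.8, 240.8]
gripper_force: 66.7
tcp_pos: [455.9, 332.7, 231.7]
gripper_force: 66.9
shift [ 1.4  0.1 25.7]
turn -0.0 j7 0.45
turn 3.141 j7 0.45
cradle +x-y rim [234.1 204.9]
-x-y [249.9 279.5]
head +x-y top [223.7 210.2]
bat -x-y top [236.9 276.2]
```

```bash
python3 drive.py '[[[0, 0, 8], 0], [[0, 0, 16], 0], [[0, 0, 22], 0], [[0, 0, 25], 0], [[0, 0, 25], 0]]'| egrep 'tcp|wrist';python3 drive.py '[[[0, 0, 2], 0], [[0, 0, 4], 0], [[0, 0, 4], 0]]'| egrep 'tcp|wrist'
```

```text
tcp_pos: [455.2, 333.0, 205.5]
wrist_force: [0.0, -0.9, -2.2]
tcp_pos: [455.0, 333.8, 204.8]
wrist_force: [-3.7, -6.7, 15.5]
```

Contact with the holder floor at 204.8, as predicted. Release and retreat straight up.

```bash
python3 drive.py '[[[0, 0, -2], 0], [[0, 0, -2], 0], [[0, 0, -2], 0], [[0, 0, -2], 0], [[0, 0, -20], 0], [[0, 0, -50], 0], [[0, 0, -85], 0], [[0, 0, -120], 0]]' 60| egrep 'tcp|open';python3 drive.py '[[[0, 0, -40], 0], [[0, 0, -80], 0], [[0, 0, -120], 0], [[0, 0, -160], 0], [[0, 0, -160], 0]]'| egrep 'tcp|wrist'; python3 -c "
from h import *
s=telemetry.read_state();print(s['joint_positions'])
go([480,-330,480])"
```

```text
tcp_pos: [455.1, 333.1, 323.0]
opening: 60.0
tcp_pos: [455.1, 335.5, 490.3]
wrist_force: [1.0, 1.1, 0.7]
[ 0.16287395  0.46421367 -1.20909702  1.64310579  0.44917462  1.33390956
  0.69563331]
shift [ 133.5 -652.5    4.6]
```

```bash
python3 drive.py '[[[0, 0, 0], 0], [[65, -330, 0], 0], [[65, -330, 0], 0], [[65, -330, 0], 0], [[65, -330, 0], 0], [[65, -330, 0], 0], [[65, -330, 0], 0], [[65, -330, 0], 0]]'| egrep 'tcp';python3 drive.py '[[[60, -300, 0], 0], [[60, -300, 0], 0], [[60, -300, 0], 0], [[60, -300, 0], 0], [[60, -300, 0], 0], [[60, -300, 0], 0], [[60, -300, 0], 0], [[60, -300, 0], 0]]'| egrep 'tcp';python3 drive.py '[[[0, 0, 0], 0], [[0, 0, 0], 0], [[0, 0, 0], 0]]'|egrep tcp
python3 - <<'E'
from h import *
a=get_image("top")[:,:,::-1].copy();cv2.imwrite("pics/fin.png",a);g=cv2.cvtColor(a,cv2.COLOR_BGR2GRAY)
g0=cv2.cvtColor(cv2.imread("pics/raw_top.png"),cv2.COLOR_BGR2GRAY)
# handle (dark bar) now and before
for n,x in(("before",g0),("now",g)):
    m=np.zeros_like(x);m[228:270,212:238]=1;m=((x<115)&(m>0)).astype(np.uint8)
    k,l,st,ce=cv2.connectedComponentsWithStats(m);i=1+st[1:,4].argmax();print(n,st[i],ce[i].round(2),cast("top",ce[i],65)[:2].round(1))
    r=x[195:295,195:260];w=((r>170)).astype(np.uint8);k,l,st,ce=cv2.connectedComponentsWithStats(w);print([ (st[j].tolist(),ce[j].round(1).tolist()) for j in range(1,k) if st[j,4]>60])
d=cv2.absdiff(g[195:295,195:260],g0[195:295,195:260]);print("diff>40 px",(d>40).sum())
# knob
m=np.zeros_like(g);m[215:265,300:350]=1;m=((g<80)&(m>0)).astype(np.uint8);k,l,st,ce=cv2.connectedComponentsWithStats(m);i=1+st[1:,4].argmax();kn=cast("top",ce[i],256);print("knob",st[i],kn.round(1),np.hypot(*(kn[:2]-[475,49])))
E
```

```text
tcp_pos: [467.6, 39.3, 480.8]
tcp_pos: [479.8, -271.9, 479.4]
tcp_pos: [481.1, -262.1, 481.6]
before [214 228  20  38 443] [224.19 247.12] [457.1 329.4]
[([25, 14, 27, 74, 613], [38.6, 58.2]), ([12, 18, 20, 21, 292], [21.3, 28.1])]
now [216 228  22  41 449] [225.06 247.57] [455.8 326.9]
[([17, 11, 36, 78, 739], [36.4, 59.8]), ([13, 18, 20, 20, 305], [22.8, 27.6])]
diff>40 px 116
knob [318 237   1   1   1] [481.   57.6 256. ] 10.444201519125235
```

Run:
```python
from h import *
a=cv2.imread("pics/fin.png");g=cv2.cvtColor(a,cv2.COLOR_BGR2GRAY)
u=proj("top",[482.4,45.7,256]);x,y=u.round().astype(int);w=g[y-10:y+11,x-10:x+11];m=(w<110).astype(np.uint8)
k,l,st,ce=cv2.connectedComponentsWithStats(m);i=1+st[1:,4].argmax();c=ce[i]+[x-10,y-10];kn=cast("top",c,256);print("knob",st[i],kn.round(1),np.hypot(*(kn[:2]-[475,49])))
b=get_image("scene")[:,:,::-1].copy();b0=cv2.imread("pics/scene0.png")
for n,im in(("before",b0),("now",b)):
    q=cv2.cvtColor(im,cv2.COLOR_BGR2GRAY)[205:290,380:440];k,l,st,ce=cv2.connectedComponentsWithStats((q<70).astype(np.uint8));print(n,[(st[j].tolist(),ce[j].round(1).tolist()) for j in range(1,k) if st[j,4]>30])
    k,l,st,ce=cv2.connectedComponentsWithStats((q>190).astype(np.uint8));print(n,[(st[j].tolist(),ce[j].round(1).tolist()) for j in range(1,k) if st[j,4]>30])
# bolts in the tray as seen in scene (dark-ish blobs on bright tray)
r=R.from_euler("z",-.084)
P=np.array([proj("scene",r.apply(p)+[475,49,0]) for p in[(-80,-110,25),(85,-110,25),(85,110,10),(-80,110,25)]]).astype(np.int32)
q=cv2.cvtColor(b,cv2.COLOR_BGR2GRAY);k=np.zeros_like(q);cv2.fillPoly(k,[P],1)
for p in((479,99,14),(471,-1,14)):
    z=proj("scene",p);print("bolt px",z.round(0),q[int(z[1])-4:int(z[1])+5,int(z[0])-8:int(z[0])+9][::2,::2].tolist())
```

```text
knob [ 5  6  9  9 68] [483.4  48.2 256. ] 8.470856893263777
before [([28, 21, 12, 24, 224], [32.9, 31.7])]
before [([30, 13, 11, 7, 42], [34.8, 15.9]), ([16, 28, 10, 40, 95], [20.8, 44.2]), ([24, 44, 15, 14, 153], [30.7, 51.3])]
now [([27, 21, 13, 23, 217], [32.4, 31.5])]
now [([29, 12, 13, 9, 79], [35.2, 15.9]), ([17, 18, 22, 41, 296], [26.8, 45.1]), ([37, 22, 9, 27, 85], [41.3, 36.1])]
bolt px [344. 223.] [[184, 191, 196, 196, 196, 198, 196, 196, 197], [111, 117, 134, 186, 198, 196, 196, 196, 197], [88, 99, 116, 121, 143, 196, 196, 196, 198], [91, 87, 93, 118, 117, 141, 196, 198, 198], [80, 87, 75, 113, 118, 119, 143, 195, 197]]
bolt px [319. 210.] [[197, 158, 101, 166, 192, 196, 197, 195, 196], [166, 76, 120, 150, 154, 173, 196, 197, 198], [91, 118, 91, 95, 130, 151, 155, 165, 161], [182, 195, 138, 110, 86, 108, 123, 120, 84], [196, 196, 197, 186, 137, 113, 96, 92, 92]]
```

Everything checks out: the scanner is back at its starting pose in the holder, the knob is 8 mm from the tray centre, and both bolts are in the tray.

```bash
python3 -c "
from cell import bot, telemetry, job, get_image, calibration
print(job.sign_off())"
```

```text
the job is handed in; nothing more can be done
None
```

I handed the job in, but the hand-in returned no verdict: both bolts are in the tray, the lamp is about 8 mm off the tray's centre, the scanner was held about 9 cm off and about 0.03 rad from square to the label for over 2.5 s, and it is back in its holder on its feet.

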